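# Draw the battery pack from its charging bay and hang it on the cleat

## Robot

A 6-joint arm with a two-finger parallel gripper is mounted at the origin on the work surface. World frame = base frame: x ahead of the robot, y to its left, z up, the work surface at z = 0. Lengths are in m, angles in rad, forces in N, time in s.
With the tool pointing down it reaches from about 0.25 to 0.725 m from the base axis. Payload 4 kg.
Tool frame: the origin (TCP) lies midway between the tips of the shut fingers; the grasp point (between the pads) lies manip.grip_depth behind it (manip.grip_depth is the distance from the TCP to the grasp point, in m); x points along the fingers, y is the direction in which the jaws open and shut, and the axes are right-handed (so a half turn about x gives the same grasp; the last joint's range is limited). The gripper opens to 85 mm and grips with 20 to 120 N. Pads are 22 mm wide; open, the fingers measure 114 mm over their backs; the gripper's body (76 mm by 85 mm) begins 54 mm behind the grasp point. The pads swing forward as they close: fully open they stand 13 mm farther back than shut.
Start: joints at [-1.108, 0.241, 0.005, 1.335, 0, 1.571], TCP at [0.223, -0.447, 0.231] pointing down, gripper open.
Joint ranges: [-2.72, 2.72], [-1.05, 1.87], [-1.09, 1.28], [-1.99, 2.15], [-1.42, 1.44], [-3.14, 3.14]. Speed limits (rad/s): [2.79, 2.79, 3.14, 3.14, 3.14, 3.14].

## Interface

Orientations are given as [roll, pitch, yaw] about the fixed x, y, z axes, in that order (R = Rz(yaw) Ry(pitch) Rx(roll)).
In Python, from plant import manip, vision gives the robot as it stands.
- The arm moves only by the tool play_rows, never from a script. Its argument "targets" is a list of rows, each a list of 3 entries, a list of its own where there are three numbers: the shift along the tool's x, y, z in cm, then the turn, a rotation vector about the tool's x, y, z in rad, then the gripper command: -1 is shut, 1 is fully open, values between are in proportion. In form: [[[x, y, z], [ax, ay, az], gripper], ...]. A call has 1 to 5 rows; each row shifts and turns the pose as measured when the row begins, along the tool's axes as they then stand; what a row does not reach is not made up. A row lasts 1/12 s, in which the tool goes at most 41.7 mm and 7.16 degrees, less where a joint would pass 70% of its speed; a pose out of reach is approached as far as the arm can. A call is refused whole if a number of a shift passes 4.17 or a number of a turn 0.125, either way. A call with a gripper value outside its range is refused whole. The fingers move at their own pace and stop on an object; "squeeze" is the grip in N (left out, the last holds). Time passes only in rows, so rows that do not move let the fingers close. It gives the time, the measured TCP pose, the force and the opening at its end, in the units of the state.
- manip.sense(): the state, without advancing time (a new reading comes with each control period).
- vision.snapshot(name): name is "side" or "top"; returns a dict with "pixels" (420x560x3 uint8, red, green, blue), "intrinsics" (3x3 intrinsics, pixels), "R" (3x3) and "t" (3): a world point X has camera coordinates R X + t. Camera axes: x right, y down, z forward; pixel columns grow to the right and rows downward; lengths in m; the calibration is good to about 2 mm. A picture is of the moment at which its call begins. There is no depth.
- manip.close_job(): hands the job in, once; it reports no verdict.
The state is a dict: "time_s": time; "qpos": joint angles; "joint_vel": joint speeds; "effort": joint torques, N m; "ee_pos": TCP position; "tcp_rot": TCP orientation; "contact_force": force on the tool from outside, world axes, zero at the start; "moment": the same for the moment, N m; "opening": finger opening in m.
Only numpy, scipy, OpenCV 4.12 (cv2) and the standard library are available. Lean on these libraries where they do the work, as an engineer would, in place of code of your own. Each camera call takes 0.05 s, during which the arm holds its last target.

## Task

The lamp battery pack on the shop desk is charged: take hold of the upright pull plate at its end and draw it straight out of the tight charging bay, keeping it level and without jamming it, set it down level on the desk and let go. Then take it again by the carrying handle on its top and hang it squarely and centrally on the sloping rack: lower its angled rear strip gently behind the cleat until you feel it seat, leaning against the board like it, and let go, neither dropping it nor pressing hard. Leave the cup, the torches and the stapler where they are.

Things in the scene. Friction and masses are not known exactly. Their poses are not given: they have to be found in the camera images.
- pack_mid (a point): middle of the black battery pack's body, a block 42 (x) x 130 (y) x 72 mm high (z), 36 mm above its underside. Whole pack 66 x 185 x 112 mm, 0.3 to 0.6 kg (hidden). Axes: z up, y along its length towards the end with the pull, +x to its rear, which faces away from the robot at the start
- pack_strip (a point): middle of the tip of the aluminium strip on the pack's rear: a plate 6 mm thick, 130 mm long (y), sloping 45 degrees down and away from the body. The tip is 24 mm off the rear face, its lowest edge 46 mm above the underside, with an open notch between it and the rear face; nothing else stands out on the rear. Axes as the pack
- pack_pull (a point): grip point of the pull, an upright plate 10 mm thick (y), 36 mm wide (x), top 110 mm above the underside, 14 mm above this point; 115 mm from pack_mid along +y. A low neck (16 mm wide, top 34 mm above the underside) joins it to the body, 45 mm away: room for one finger. Pinch it from above across its 10 mm. Held by it alone in the air, the pack sags. Axes as the pack
- pack_handle (a point): grip point of the carrying handle, a fin 12 mm thick (x), 60 mm long (y), 40 mm high on top of the body, its top 112 mm above the underside, 14 mm above this point. It is 62 mm straight above pack_mid and nearly above the centre of mass. Axes as the pack. Covered by the bay's roof at the start
- bay_mouth (a point): middle of the sill of the charging bay, a fixed grey box 96 (x) x 150 (y) x 136 mm high with one roofed channel along y; the pack comes out along the bay's +y (the robot's left, within 12 degrees). On the channel's floor, 12 mm above the desk. 1.5 mm play on each side and above the body; hidden friction. 20 to 40 mm of the body stand out at the start; it is clear once pack_mid is 65 mm past here
- rack_seat (a point): where pack_mid rests in the middle of the fixed rack with its board at mid-height. Two posts lean back 20 degrees from a foot plate; the plywood board (160 wide x 104 mm) facing the robot is clamped on them anywhere within 20 mm up or down of that: its height is not reported and must be felt or seen. Axes: z up along the board, +x into it, y left; a hung pack has them. Face 45 mm off along +x
- rack: foot plate of the rack, steel, 150 x 160 x 10 mm. On the board: an aluminium cleat, a 6 mm plate 110 mm wide (y) sloping 45 degrees up and outwards, its edge 19.5 mm off the face and, board at mid-height, 21 mm above rack_seat along z; and a low wooden bar 24 mm thick on which the pack's foot leans. The strip goes behind the cleat's edge: come in at least 12 mm higher along z than the seat, then down. Origin on the desk, under the board
- cup: small white china cup, 68 mm across, 55 mm high; origin under its middle
- torch_a: hand torch of bare aluminium standing on its 42 mm wide head, 155 mm high; origin under its middle
- torch_b: darker, thicker hand torch standing on its 48 mm wide head, 132 mm high; origin under its middle
- stapler: desk stapler, 130 mm long, 55 mm high; origin under its middle

How it is judged:
By the outcome, as a careful person would: the job done as asked, in the order asked, and still so for the second after the job is handed in, with the robot touching nothing.
It also fails if it takes over 66 s, if anything falls off the work surface, if the arm or the gripper's body presses on something with over 40 N, if the wrist force passes 120 N, or if a joint passes its speed limit or range.

## Working session

There is one attempt and no reset: what is moved stays moved. The work goes in short steps, Python scripts to look and compute and a tool call to move; the robot and the scene stay as the last step left them, time stands still between calls to the robot, and variables do not carry over. Pictures are saved under pics/ and viewed, and the job is handed in when it is done.

Besides the shell and the picture viewer there is one more tool, called after "Request:" as a command line: name --argument value ..., lists and objects as JSON in quotes. play_rows: Moves the arm, as the interface text tells. Its arguments: {"type":"object","properties":{"targets":{"type":"array","items":{"type":"array"}},"squeeze":{"type":"number"}},"required":["targets"]}

```bash
mkdir -p pics; ls
python3 - <<'E'
from plant import manip, vision
import cv2
print(manip.sense(), manip.grip_depth)
for n in ("side","top"):
    s=vision.snapshot(n); cv2.imwrite(f"pics/{n}0.png",s["pixels"][:,:,::-1])
    print(n,s["intrinsics"],s["R"],s["t"])
E
```

```text
pics
{'time_s': 0.0, 'qpos': array([-1.10803745e+00,  2.41413730e-01,  3.71227757e-03,  1.33517166e+00,
        8.09723861e-06,  1.57079742e+00]), 'joint_vel': array([ 0.00083549,  0.00014976,  0.00040207, -0.00109663,  0.00036981,
        0.00125496]), 'effort': array([ 2.15035639e-04, -3.72319329e+01,  2.52407026e+01,  1.70027954e-02,
        3.59432420e-05, -8.62991811e-08]), 'ee_pos': array([ 0.22293163, -0.44685015,  0.230408  ]), 'tcp_rot': array([-1.57469414,  1.56871953,  2.02965629]), 'contact_force': array([ 0.18908186,  0.76321334, -0.68632393]), 'moment': array([ 0.01865315, -0.01643757,  0.04347817]), 'opening': 0.08562749864507427} 0.0187
side [[424.03814973   0.         278.88336498]
 [  0.         424.03814973 208.4865815 ]
 [  0.           0.           1.        ]] [[-0.85440577 -0.51955453  0.00734018]
 [-0.30231948  0.48557498 -0.82025598]
 [ 0.4226035  -0.70305052 -0.57194952]] [0.47053292 0.24468488 0.85776076]
top [[476.91012185   0.         281.14069581]
 [  0.         476.91012185 205.81029524]
 [  0.           0.           1.        ]] [[ 0.00948389 -0.99990697 -0.00980391]
 [-0.99189543 -0.0081647  -0.1267943 ]
 [ 0.12670246  0.01092696 -0.99188058]] [-0.01390181  0.5800211   0.92274959]
```

View pics/side0.png

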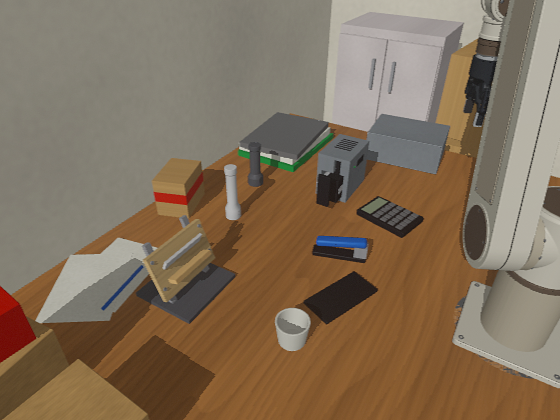

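View pics/top0.png

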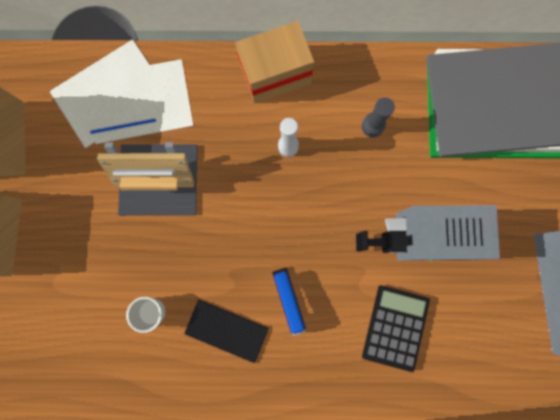

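The side view shows the bay near (340,170) with the black pull plate near (324,188), the rack near (185,265), the torches at (232,190) and (255,165), the stapler at (341,248) and the cup at (292,330). The top view shows the bay at (450,232), the pull at (362,241), and the rack board at (150,170). I'll enlarge both.

```bash
cat > h.py <<'E'
import numpy as np, cv2
from plant import manip, vision
from scipy.spatial.transform import Rotation as Ro
def crop(name,box,k,out,im=None):
    if im is None: im=vision.snapshot(name)["pixels"]
    x0,y0,x1,y1=box
    c=cv2.resize(np.ascontiguousarray(im[y0:y1,x0:x1,::-1]),None,fx=k,fy=k,interpolation=cv2.INTER_CUBIC)
    for u in range((x0+9)//10*10,x1,10):
        cv2.line(c,((u-x0)*k,0),((u-x0)*k,4 if u%50 else 12),(0,255,255),1)
        if u%20==0: cv2.putText(c,str(u),((u-x0)*k+1,14),0,.35,(0,255,255),1)
    for v in range((y0+9)//10*10,y1,10):
        cv2.line(c,(0,(v-y0)*k),(4,(v-y0)*k),(0,255,255),1)
        if v%20==0: cv2.putText(c,str(v),(6,(v-y0)*k+4),0,.35,(0,255,255),1)
    cv2.imwrite(f"pics/{out}.png",c)
C={"side":(np.array([[424.03814973,0,278.88336498],[0,424.03814973,208.4865815],[0,0,1]]),np.array([[-0.85440577,-0.51955453,0.00734018],[-0.30231948,0.48557498,-0.82025598],[0.4226035,-0.70305052,-0.57194952]]),np.array([0.47053292,0.24468488,0.85776076])),
"top":(np.array([[476.91012185,0,281.14069581],[0,476.91012185,205.81029524],[0,0,1]]),np.array([[0.00948389,-0.99990697,-0.00980391],[-0.99189543,-0.0081647,-0.1267943],[0.12670246,0.01092696,-0.99188058]]),np.array([-0.01390181,0.5800211,0.92274959]))}
def P(n):
    K,R,t=C[n]; return K@np.c_[R,t]
def proj(n,X):
    K,R,t=C[n]; q=(np.atleast_2d(X)@R.T+t)@K.T; return q[:,:2]/q[:,2:]
def tri(s,t):
    X=cv2.triangulatePoints(P("side"),P("top"),np.array(s,float).reshape(2,1),np.array(t,float).reshape(2,1))
    X=(X[:3]/X[3]).ravel(); return X, proj("side",X)[0]-s
def onz(n,uv,z):
    K,R,t=C[n]; d=R.T@np.linalg.inv(K)@np.array([*uv,1.]); o=-R.T@t
    return o+d*(z-o[2])/d[2]
E
python3 - <<'E'
from h import *
s=cv2.imread("pics/side0.png")[:,:,::-1]; t=cv2.imread("pics/top0.png")[:,:,::-1]
crop(0,(300,125,380,215),6,"sb",s); crop(0,(130,205,250,325),6,"sr",s)
crop(0,(345,190,510,275),4,"tb",t); crop(0,(90,130,210,225),6,"tr",t)
for n in C: print(-C[n][1].T@C[n][2])
E
```

```text
[0.11350635 0.7287038  0.68784629]
[ 0.45853748 -0.01924767  0.98866448]
```

View pics/sb.png

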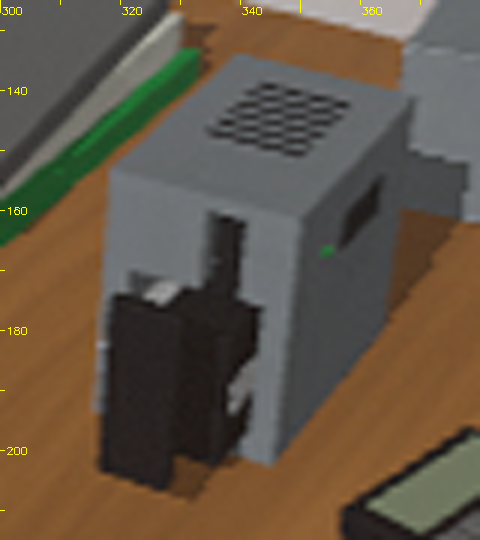

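View pics/tb.png

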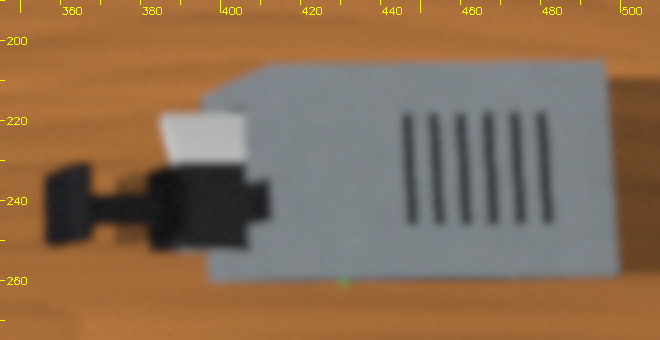

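View pics/sr.png

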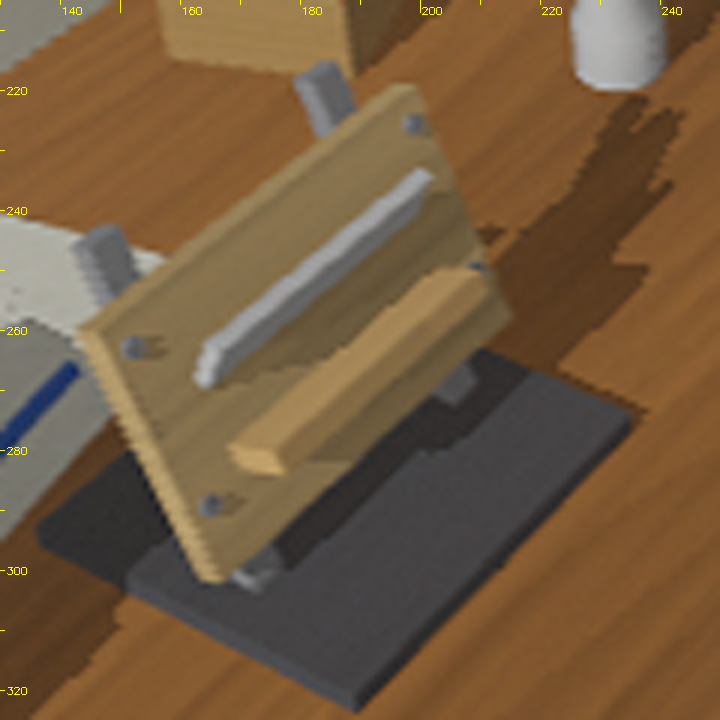

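View pics/tr.png

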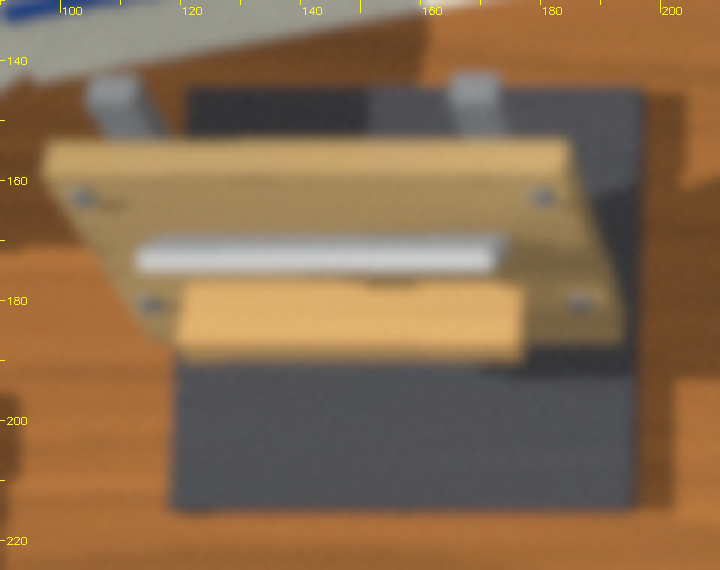

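```bash
cat > fit1.py <<'E'
from h import *
from scipy.optimize import least_squares
# bay: corners local (x,y) origin mouth sill; box x+-.048, y -.15..0, z 0...136
obs=[("side",(318,153.5),(.048,0,.136)),("side",(349.5,161.5),(-.048,0,.136)),("side",(368.5,141),(-.048,-.15,.136)),("side",(339.5,134),(.048,-.15,.136)),
("side",(345.5,202.5),(-.048,0,0)),
("top",(410.5,205.5),(.048,0,.136)),("top",(496,205),(.048,-.15,.136)),("top",(499.5,258),(-.048,-.15,.136)),("top",(395.5,213),(.048,0,0)),("top",(397,260.5),(-.048,0,0))]
def f(p,full=False):
    c,s=np.cos(p[2]),np.sin(p[2]); r=[]
    for n,uv,(x,y,z) in obs:
        r.append(proj(n,[p[0]+c*x-s*y,p[1]+s*x+c*y,z])[0]-uv)
    return np.ravel(r)
o=least_squares(f,[.4,-.25,0],loss="soft_l1"); print("bay",o.x,np.degrees(o.x[2])); print(f(o.x).reshape(-1,2).round(1))
# pull plate top corners etc
for nm,s,t in [("pull top outer far",(319,174.5),(357,233)),("pull top outer near",(330.5,176.5),(357,250.5)),("bay top nearback",(368.5,141),(499.5,258)),("bay topfarfront",(318,153.5),(410.5,205.5))]:
    print(nm,tri(s,t))
E
python3 fit1.py
python3 - <<'E'
from h import *
s=cv2.imread("pics/side0.png")[:,:,::-1]; t=cv2.imread("pics/top0.png")[:,:,::-1]
crop(0,(310,150,355,210),12,"sb2",s); crop(0,(350,200,415,265),10,"tb2",t)
E
```

```text
bay [ 0.52240402 -0.24542813  0.0192924 ] 1.1053729620749113
[[ 0.4 -1.2]
 [ 0.8 -0.8]
 [ 1.1 -1. ]
 [ 0.3 -1.1]
 [-0.1 -0.3]
 [ 1.2 -0.2]
 [-0.6 -0.7]
 [-0.5  0.1]
 [-0.9  0.6]
 [-0.6 -0.5]]
pull top outer far (array([ 0.51962764, -0.14730651,  0.1278965 ]), array([-0.2945027 , -0.02192434]))
pull top outer near (array([ 0.48741888, -0.14656675,  0.13234375]), array([-0.62759333, -0.03549828]))
bay top nearback (array([ 0.47903341, -0.39879276,  0.13125974]), array([ 0.65345591, -0.01329087]))
bay topfarfront (array([ 0.57053617, -0.24318688,  0.13277987]), array([0.08955891, 0.00682235]))
```

View pics/sb2.png

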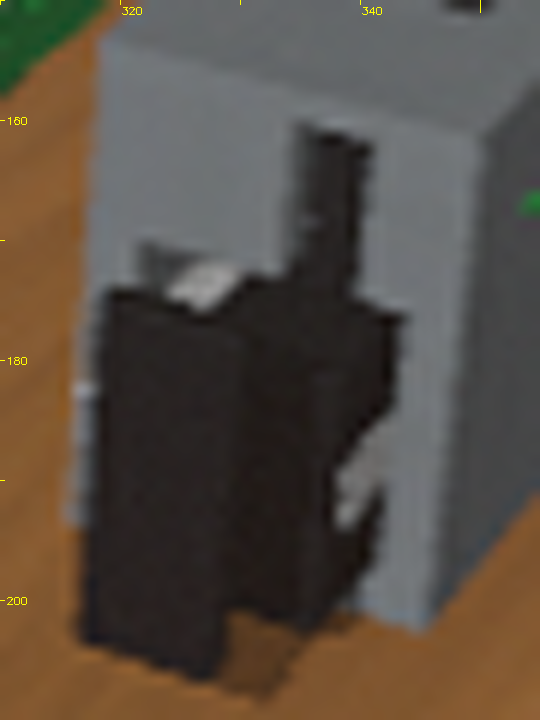

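View pics/tb2.png

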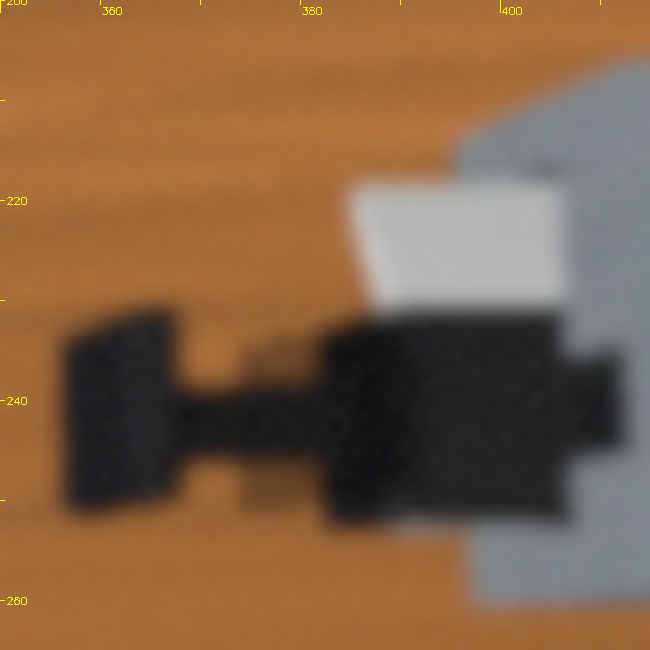

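```bash
cat > fit2.py <<'E'
from h import *
from scipy.optimize import least_squares
# params: x,y,yaw,h(top z)
obs=[("side",(318.8,174.2),(.018,.005,1)),("side",(330,178.3),(-.018,.005,1)),("top",(367.3,231),(.018,-.005,1)),("top",(368.2,249.5),(-.018,-.005,1)),
("top",(361.5,232),(.018,.005,1)),]
def f(p):
    c,s=np.cos(p[2]),np.sin(p[2])
    return np.ravel([proj(n,[p[0]+c*x-s*y,p[1]+s*x+c*y,p[3]])[0]-uv for n,uv,(x,y,z) in obs])
o=least_squares(f,[.52,-.17,0,.122]); print(o.x,f(o.x).reshape(-1,2).round(1))
m=np.array([.5224,-.2454]); yw=.0193; d=o.x[:2]-m; print("in bay frame",d@[np.cos(yw),np.sin(yw)],d@[-np.sin(yw),np.cos(yw)])
E
python3 fit2.py
```

```text
[ 0.50684545 -0.16208314  0.03437515  0.12150382] [[-0.4  0.4]
 [ 1.  -0.2]
 [-0.2 -0.3]
 [-0.1  1.1]
 [ 0.1 -1.2]]
in bay frame -0.013943739439498979 0.08360152237415704
```

```bash
cat > fit3.py <<'E'
from h import *
from scipy.optimize import least_squares
A=np.radians(20)
def fr(yaw):
    B=np.array([[np.cos(A),0,np.sin(A)],[0,1,0],[-np.sin(A),0,np.cos(A)]])
    return Ro.from_euler("z",yaw).as_matrix()@B
# board local: origin face centre; y+ left
w,h=.08,.052
obs=[("side",(146.7,261.7),(0,w,h)),("side",(167,301.3),(0,w,-h)),("side",(199.2,219.7),(0,-w,h)),("side",(215.3,258),(0,-w,-h)),
("top",(97.5,159.3),(0,w,h)),("top",(185,159.3),(0,-w,h)),("top",(115,187),(0,w,-h)),("top",(194,187),(0,-w,-h))]
def f(p):
    R=fr(p[3]); return np.ravel([proj(n,p[:3]+R@np.array(q))[0]-uv for n,uv,q in obs])
o=least_squares(f,[.6,.25,.12,0],loss="soft_l1"); print(o.x); print(f(o.x).reshape(-1,2).round(1))
R=fr(o.x[3])
for nm,s,t in [("cleat tip y+ ",(164,263.5),(112.5,173)),("cleat tip y-",(200,233.5),(172.5,173))]:
    X,e=tri(s,t); print(nm,X,e,"board frame",R.T@(X-o.x[:3]))
# foot plate corners (top z=.01)
for uv in [(119,214.5),(195,214.5),(196.5,145)]: print("foot",onz("top",uv,.01))
for uv in [(190,322),(234.5,274),(151,301)]: print("footS",onz("side",uv,.01))
E
python3 fit3.py
python3 - <<'E'
from h import *
s=cv2.imread("pics/side0.png")[:,:,::-1]; t=cv2.imread("pics/top0.png")[:,:,::-1]
crop(0,(155,225,215,290),11,"sr2",s); crop(0,(95,150,195,195),8,"tr2",t)
E
```

```text
[0.63573094 0.25028274 0.07943659 0.00823314]
[[ 0.  -0.7]
 [ 0.5  1.5]
 [ 0.4 -0.2]
 [ 0.5  0.2]
 [ 0.1 -0.3]
 [-1.  -0.4]
 [ 0.5 -0.2]
 [-0.4 -0.2]]
cleat tip y+  [0.63054626 0.30730595 0.11401007] [0.67863482 0.19942967] board frame [-0.0162555   0.05706397  0.0308758 ]
cleat tip y- [0.63180345 0.19494283 0.11392345] [0.86880087 0.21668284] board frame [-0.01591385 -0.0553057   0.03090798]
foot [0.56264533 0.32716458 0.01      ]
foot [0.56397183 0.16948351 0.01      ]
foot [0.71124364 0.17109351 0.01      ]
footS [0.55861358 0.33198022 0.01      ]
footS [0.56446101 0.17277026 0.01      ]
footS [0.66642648 0.33230198 0.01      ]
```

View pics/sr2.png

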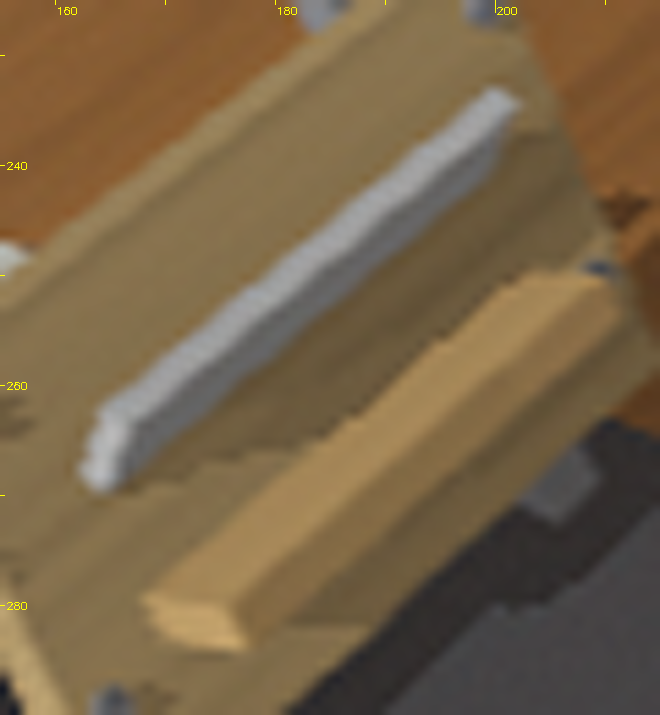

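View pics/tr2.png

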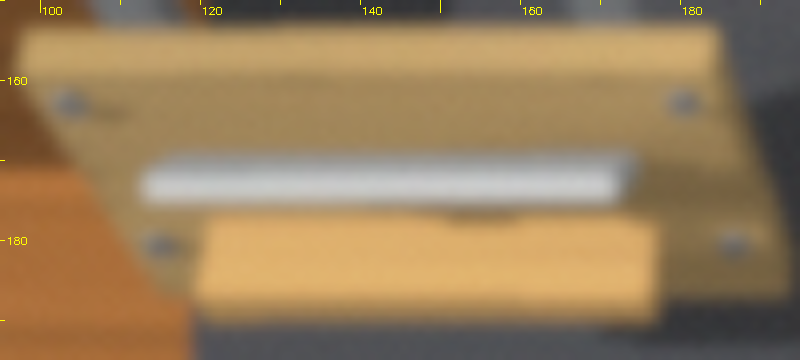

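Run:
```python
from h import *
print([a for a in dir(manip) if a[0]!='_'],[a for a in dir(vision) if a[0]!='_'])
s=manip.sense(); print(Ro.from_euler("xyz",s["tcp_rot"]).as_matrix().round(3))
for n,uv,z in [("torcha base",(289,150),0.01),("torcha top",(289,126),.155),("torchb base",(373,127),.01),("torchb top",(385,107),.132),("stapler",(288,270),.05),("stapler2",(298,331),.05),("cup",(145,315),.05)]: print(n,onz("top",uv,z).round(3))
```

```text
['MotionError', 'close_job', 'grip_depth', 'sense'] ['snapshot']
[[-0.001  0.447 -0.895]
 [ 0.002 -0.895 -0.447]
 [-1.    -0.002  0.   ]]
torcha base [ 0.702 -0.024  0.01 ]
torcha top [ 0.71  -0.023  0.155]
torchb base [ 0.753 -0.201  0.01 ]
torchb top [ 0.754 -0.201  0.132]
stapler [ 0.452 -0.023  0.05 ]
stapler2 [ 0.336 -0.044  0.05 ]
cup [0.363 0.252 0.05 ]
```

```bash
cat >> h.py <<'E'
def Rtool(jaw, down=(0,0,-1)):
    x=np.array(down,float); x/=np.linalg.norm(x); y=np.array(jaw,float); y-=x*(x@y); y/=np.linalg.norm(y)
    return np.c_[x,y,np.cross(x,y)]
def plan(pos,R,vmax=3.8,wmax=.115,nmax=15):
    s=manip.sense(); p=s["ee_pos"].copy(); M=Ro.from_euler("xyz",s["tcp_rot"]).as_matrix()
    print("t %.2f"%s["time_s"],"p",p.round(4),"F",s["contact_force"].round(1),"M",s["moment"].round(2),"op %.4f"%s["opening"],"q",s["qpos"].round(2))
    dp=np.array(pos)-p; w=Ro.from_matrix(M.T@R).as_rotvec()
    n=int(max(1,np.ceil(np.linalg.norm(dp)*100/vmax),np.ceil(np.abs(w).max()/wmax)))
    print("dp(world mm)",(dp*1000).round(1),"rot",w.round(3),"n",n)
    for i in range(min(n,nmax)):
        print([ (M.T@dp/n*100).round(2).tolist(), (w/n).round(3).tolist() ])
        M=M@Ro.from_rotvec(w/n).as_matrix()
E
python3 - <<'E'
from h import *
plan([.507,-.162,.16],Rtool([.02,-1,0]))
E
```

```text
t 0.10 p [ 0.223  -0.4469  0.2305] F [ 0.1 -0.4  0.1] M [0.01 0.01 0.  ] op 0.0854 q [-1.11  0.24  0.    1.34 -0.    1.57]
dp(world mm) [284.  284.9 -70.5] rot [0.443 0.    0.002] n 11
[[0.64, -1.16, -3.47], [0.04, 0.0, 0.0]]
[[0.64, -1.3, -3.42], [0.04, 0.0, 0.0]]
[[0.64, -1.44, -3.36], [0.04, 0.0, 0.0]]
[[0.64, -1.57, -3.3], [0.04, 0.0, 0.0]]
[[0.64, -1.7, -3.24], [0.04, 0.0, 0.0]]
[[0.64, -1.83, -3.16], [0.04, 0.0, 0.0]]
[[0.64, -1.96, -3.09], [0.04, 0.0, 0.0]]
[[0.64, -2.08, -3.01], [0.04, 0.0, 0.0]]
[[0.64, -2.2, -2.92], [0.04, 0.0, 0.0]]
[[0.64, -2.32, -2.83], [0.04, 0.0, 0.0]]
[[0.64, -2.43, -2.73], [0.04, 0.0, 0.0]]
```

Request:
play_rows --targets '[[[0, -1.2, -3.5], [0.05, 0, 0], 0], [[0, -1.3, -3.4], [0.05, 0, 0], 0], [[0, -1.5, -3.4], [0.05, 0, 0], 0], [[0, -1.7, -3.3], [0.05, 0, 0], 0], [[0, -1.8, -3.2], [0.05, 0, 0], 0]]'

```text
time_s: 0.52
ee_pos: [0.353, -0.3183, 0.2274]
tcp_rot: [-0.712, 1.564, 2.614]
contact_force: [1.2, -0.3, -1.1]
opening: 0.0428
```

Request:
play_rows --targets '[[[0, -1.9, -3.2], [0.04, 0, 0], 0], [[0, -2, -3.1], [0.04, 0, 0], 0], [[0, -2.1, -3.0], [0.04, 0, 0], 0], [[0.5, -2.2, -2.9], [0.04, 0, 0], 0], [[0.5, -2.2, -2.9], [0.04, 0, 0], 0]]'

```text
time_s: 0.93
ee_pos: [0.4972, -0.1917, 0.216]
tcp_rot: [-0.469, 1.562, 2.645]
contact_force: [0.1, -1.6, -0.0]
opening: 0.0426
```

Run:
```python
from h import *
plan([.507,-.162,.16],Rtool([.02,-1,0]))
```

```text
t 0.93 p [ 0.4972 -0.1917  0.216 ] F [ 0.1 -1.6 -0. ] M [-0.06 -0.01  0.01] op 0.0426 q [-0.37  0.32  0.07  1.33  0.    2.8 ]
dp(world mm) [  9.8  29.7 -56. ] rot [-0.047  0.007  0.004] n 2
[[2.8, -1.48, -0.47], [-0.024, 0.004, 0.002]]
[[2.8, -1.48, -0.49], [-0.024, 0.004, 0.002]]
```

Request:
play_rows --targets '[[[1.5, -1.5, -0.5], [-0.024, 0.004, 0.002], 0], [[1.5, -1.5, -0.5], [-0.024, 0.004, 0.002], 0], [[1.0, 0, 0], [0, 0, 0], 0], [[0, 0, 0], [0, 0, 0], 0]]'

```text
time_s: 1.27
ee_pos: [0.5136, -0.1531, 0.1713]
tcp_rot: [-1.686, 1.569, 1.489]
contact_force: [-0.4, -0.3, 0.2]
opening: 0.0424
```

Run:
```python
from h import *
plan([.507,-.162,.16],Rtool([.02,-1,0]))
crop("side",(300,90,380,215),6,"s1"); crop("top",(330,190,420,280),7,"t1")
```

```text
t 1.27 p [ 0.5136 -0.1531  0.1713] F [-0.4 -0.3  0.2] M [-0.   -0.01  0.02] op 0.0424 q [-0.29  0.34 -0.01  1.22  0.    2.82]
dp(world mm) [ -6.6  -8.9 -11.3] rot [ 0.014 -0.     0.002] n 1
[[1.13, 0.87, 0.69], [0.014, -0.0, 0.002]]
```

View pics/s1.png

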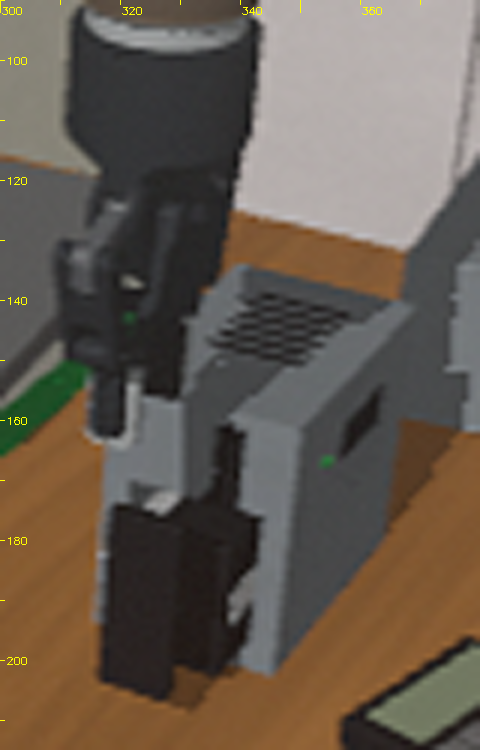

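View pics/t1.png

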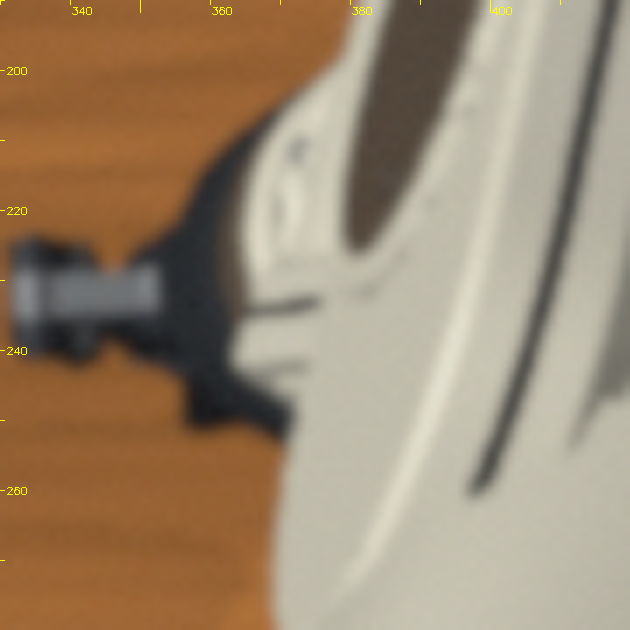

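Side view: the gripper hangs above the pull, its outer fingertip near (319,163) with the pull's top near (325,176). The top view is mostly hidden by the arm. I'll go down over the plate.

Request:
play_rows --targets '[[[0.8, 0.9, 0.6], [0.014, 0, 0], 0], [[2, 0, 0], [0, 0, 0], 0], [[2, 0, 0], [0, 0, 0], 0], [[0, 0, 0], [0, 0, 0], 0]]'

```text
time_s: 1.7
ee_pos: [0.5093, -0.1688, 0.1273]
tcp_rot: [2.881, 1.56, -0.25]
contact_force: [-0.3, -0.6, -0.9]
opening: 0.0428
```

Run:
```python
from h import *
plan([.507,-.162,.09],Rtool([.02,-1,0]))
crop("side",(295,110,375,210),7,"s2")
```

```text
t 1.70 p [ 0.5093 -0.1688  0.1273] F [-0.3 -0.6 -0.9] M [-0.02  0.09 -0.  ] op 0.0428 q [-0.32  0.37 -0.09  1.1   0.    2.81]
dp(world mm) [ -2.3   6.8 -37.3] rot [-0.009 -0.01  -0.003] n 1
[[3.73, -0.69, 0.26], [-0.009, -0.01, -0.003]]
```

View pics/s2.png

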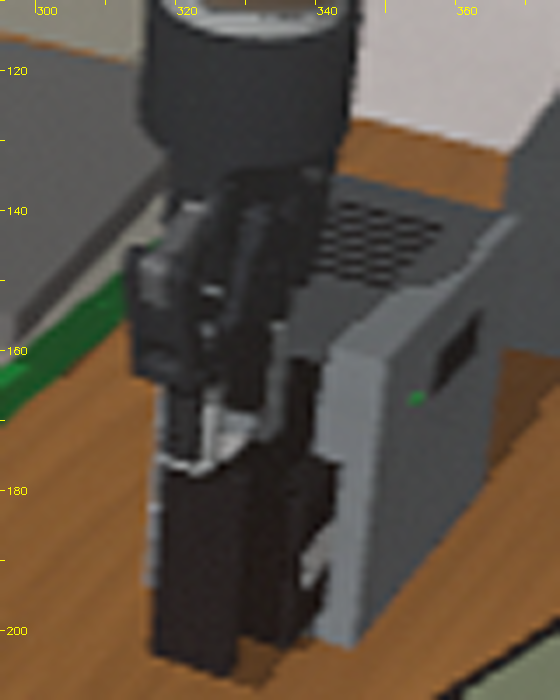

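Side view: the fingertips are just above the pull's top edge at about (322,177), straddling it. The y position is off by 7 mm, so I'll correct that and then descend.

Request:
play_rows --targets '[[[0, -0.7, 0.25], [-0.009, -0.01, -0.003], 0], [[0, 0, 0], [0, 0, 0], 0]]'

```text
time_s: 1.92
ee_pos: [0.5074, -0.1639, 0.1311]
tcp_rot: [2.829, 1.567, -0.296]
contact_force: [0.8, 0.7, 0.3]
opening: 0.0427
```

Run:
```python
from h import *
plan([.507,-.162,.09],Rtool([.02,-1,0]))
```

```text
t 1.92 p [ 0.5074 -0.1639  0.1311] F [0.8 0.7 0.3] M [-0.02 -0.01  0.  ] op 0.0427 q [-0.31  0.37 -0.09  1.11  0.    2.81]
dp(world mm) [ -0.4   1.9 -41.1] rot [-0.003 -0.004 -0.001] n 2
[[2.06, -0.1, 0.03], [-0.002, -0.002, -0.001]]
[[2.06, -0.1, 0.02], [-0.002, -0.002, -0.001]]
```

Request:
play_rows --targets '[[[1.5, -0.2, 0], [-0.003, -0.003, 0], 0], [[1.5, 0, 0], [0, 0, 0], 0], [[1.1, 0, 0], [0, 0, 0], 0], [[0, 0, 0], [0, 0, 0], 0]]'

```text
time_s: 2.25
ee_pos: [0.5118, -0.164, 0.096]
tcp_rot: [2.711, 1.557, -0.412]
contact_force: [-0.5, 0.1, 0.1]
opening: 0.0424
```

Run:
```python
from h import *
plan([.507,-.162,.09],Rtool([.02,-1,0]))
crop("side",(295,110,375,210),7,"s3")
```

```text
t 2.25 p [ 0.5118 -0.164   0.096 ] F [-0.5  0.1  0.1] M [0.04 0.07 0.02] op 0.0424 q [-0.31  0.4  -0.14  1.02 -0.    2.81]
dp(world mm) [-4.8  2.  -6. ] rot [-0.001 -0.012 -0.006] n 1
[[0.59, -0.21, 0.49], [-0.001, -0.012, -0.006]]
```

View pics/s3.png

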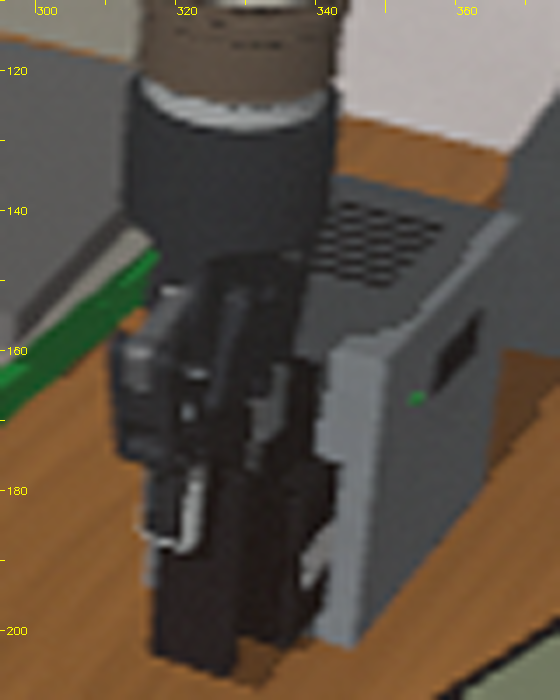

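The outer finger is outside the plate, with its tip at (321,188), and the inner finger is behind it. I'll correct the position and close gently.

Request:
play_rows --targets '[[[0.6, -0.2, 0.5], [0, -0.012, -0.006], -0.2], [[0, 0, 0], [0, 0, 0], -0.4], [[0, 0, 0], [0, 0, 0], -0.6], [[0, 0, 0], [0, 0, 0], -0.7]]' --squeeze 20

```text
time_s: 2.63
ee_pos: [0.5095, -0.163, 0.0947]
tcp_rot: [2.885, 1.564, -0.238]
contact_force: [0.3, 0.9, -0.4]
opening: 0.0128
```

Run:
```python
from h import *
plan([.507,-.162,.09],Rtool([.02,-1,0]))
```

```text
t 2.63 p [ 0.5095 -0.163   0.0947] F [ 0.3  0.9 -0.4] M [-0.04 -0.02 -0.  ] op 0.0128 q [-0.31  0.4  -0.14  1.02  0.    2.81]
dp(world mm) [-2.5  1.  -4.7] rot [-0.001 -0.007 -0.002] n 1
[[0.47, -0.1, 0.25], [-0.001, -0.007, -0.002]]
```

Request:
play_rows --targets '[[[0.5, 0, 0.25], [0, -0.007, -0.002], -0.7], [[0, 0, 0], [0, 0, 0], -1], [[0, 0, 0], [0, 0, 0], -1], [[0, 0, 0], [0, 0, 0], -1]]' --squeeze 40

```text
time_s: 2.97
ee_pos: [0.5074, -0.163, 0.0901]
tcp_rot: [-2.437, 1.57, 0.724]
contact_force: [-0.4, -0.1, 0.2]
opening: 0.0094
```

Request:
play_rows --targets '[[[0, 0, 0], [0, 0, 0], -1], [[0, 0, 0], [0, 0, 0], -1]]' --squeeze 100

```text
time_s: 3.13
ee_pos: [0.5074, -0.163, 0.0903]
tcp_rot: [-2.562, 1.57, 0.599]
contact_force: [0.2, 0.4, -1.0]
opening: 0.0087
```

Run:
```python
from h import *
plan([.507,-.162,.09],Rtool([.02,-1,0]))
crop("side",(295,110,375,210),7,"s4")
```

```text
t 3.13 p [ 0.5074 -0.163   0.0903] F [ 0.2  0.4 -1. ] M [-0.02 -0.04 -0.03] op 0.0087 q [-0.31  0.41 -0.15  1.02  0.    2.81]
dp(world mm) [-0.4  1.  -0.3] rot [-0.001 -0.001  0.   ] n 1
[[0.03, -0.1, 0.04], [-0.001, -0.001, 0.0]]
```

View pics/s4.png

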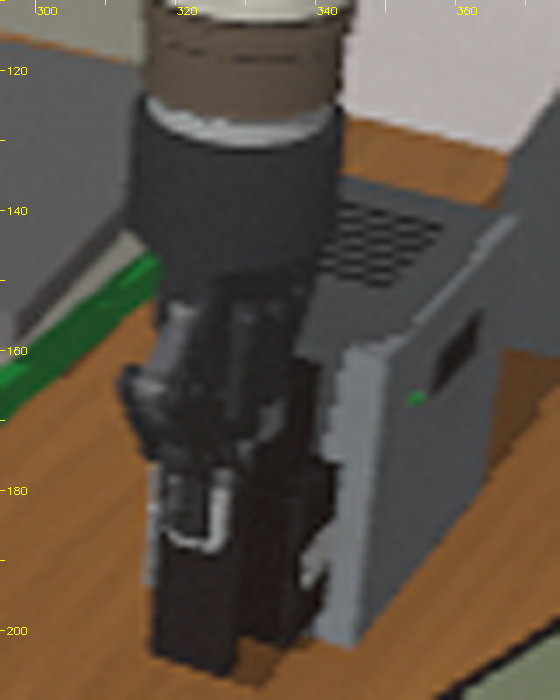

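The pads are closed on the plate with an opening of 9 mm. Now I'll draw gently and watch the forces.

Request:
play_rows --targets '[[[0, -0.3, 0], [0, 0, 0], -1], [[0, -0.3, 0], [0, 0, 0], -1], [[0, -0.3, 0], [0, 0, 0], -1]]' --squeeze 100

```text
time_s: 3.43
ee_pos: [0.5072, -0.1552, 0.0901]
tcp_rot: [1.739, 1.568, -1.386]
contact_force: [-0.4, -1.3, -1.7]
opening: 0.0086
```

Run:
```python
from h import *
plan([.507,-.162,.09],Rtool([.02,-1,0]))
```

```text
t 3.43 p [ 0.5072 -0.1552  0.0901] F [-0.4 -1.3 -1.7] M [-0.3  -0.06 -0.04] op 0.0086 q [-0.3   0.4  -0.15  1.01 -0.    2.83]
dp(world mm) [-0.2 -6.8 -0.1] rot [-0.003 -0.    -0.003] n 1
[[0.01, 0.68, 0.03], [-0.003, -0.0, -0.003]]
```

Request:
play_rows --targets '[[[0, -0.5, 0], [0, 0, 0], -1], [[0, -0.5, 0], [0, 0, 0], -1], [[0, -0.5, 0], [0, 0, 0], -1], [[0, -0.5, 0], [0, 0, 0], -1]]'

```text
time_s: 3.77
ee_pos: [0.5066, -0.134, 0.0898]
tcp_rot: [1.583, 1.567, -1.542]
contact_force: [0.4, -1.4, -1.6]
opening: 0.0086
```

Run:
```python
from h import *
plan([.5070,-.13,.09],Rtool([.02,-1,0]))
```

```text
t 3.77 p [ 0.5066 -0.134   0.0898] F [ 0.4 -1.4 -1.6] M [-0.34  0.02 -0.02] op 0.0086 q [-0.26  0.39 -0.17  1.01 -0.    2.87]
dp(world mm) [0.4 4.  0.2] rot [-0.004 -0.    -0.004] n 1
[[-0.02, -0.4, -0.04], [-0.004, -0.0, -0.004]]
```

Request:
play_rows --targets '[[[0, -0.5, 0], [0, 0, 0], -1], [[0, -0.5, 0], [0, 0, 0], -1], [[0, -0.5, 0], [0, 0, 0], -1], [[0, -0.5, 0], [0, 0, 0], -1]]'

```text
time_s: 4.1
ee_pos: [0.506, -0.1112, 0.0897]
tcp_rot: [1.49, 1.567, -1.634]
contact_force: [-0.3, -1.1, -1.0]
opening: 0.0085
```

Run:
```python
from h import *
plan([.5065,-.1,.09],Rtool([.02,-1,0]))
crop("side",(270,90,370,215),6,"s5")
```

```text
t 4.10 p [ 0.506  -0.1112  0.0897] F [-0.3 -1.1 -1. ] M [-0.34 -0.05  0.02] op 0.0085 q [-0.21  0.38 -0.19  1.   -0.    2.91]
dp(world mm) [ 0.5 11.2  0.3] rot [-0.003  0.    -0.004] n 1
[[-0.04, -1.12, -0.07], [-0.003, 0.0, -0.004]]
```

View pics/s5.png

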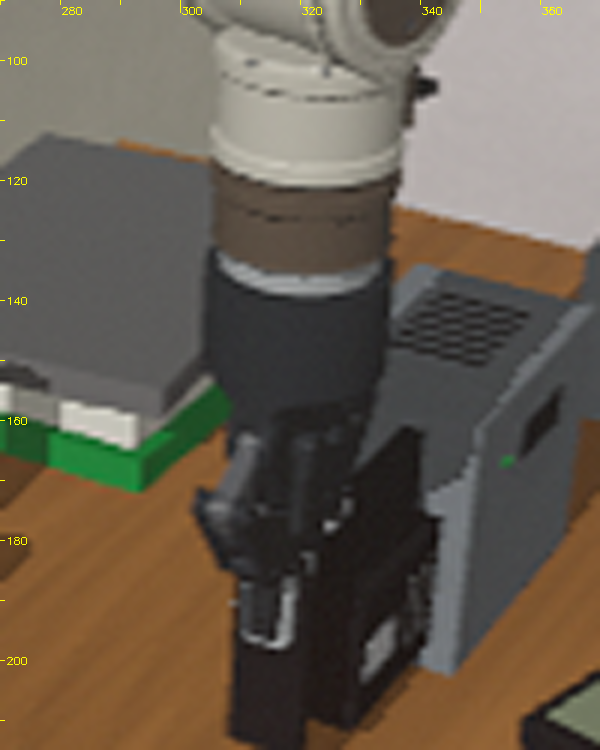

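The pack is sliding out freely: the pull bottom is at (238,210 in crop coordinates) and the body and handle are emerging. I'll continue.

Request:
play_rows --targets '[[[0, -0.5, -0.02], [0, 0, 0], -1], [[0, -0.5, -0.02], [0, 0, 0], -1], [[0, -0.5, 0], [0, 0, 0], -1], [[0, -0.4, 0], [0, 0, 0], -1]]' --squeeze 120

```text
time_s: 4.48
ee_pos: [0.5059, -0.0896, 0.0896]
tcp_rot: [1.378, 1.567, -1.745]
contact_force: [0.8, -1.2, -2.2]
opening: 0.0087
```

Run:
```python
from h import *
plan([.506,-.085,.09],Rtool([.02,-1,0]))
```

```text
t 4.48 p [ 0.5059 -0.0896  0.0896] F [ 0.8 -1.2 -2.2] M [-0.37 -0.05  0.03] op 0.0087 q [-0.17  0.37 -0.2   1.   -0.    2.95]
dp(world mm) [0.1 4.6 0.4] rot [-0.002  0.001 -0.003] n 1
[[-0.04, -0.46, -0.02], [-0.002, 0.001, -0.003]]
```

Request:
play_rows --targets '[[[-0.02, -0.4, 0], [0, 0, 0], -1], [[0, -0.4, 0], [0, 0, 0], -1], [[0, -0.4, 0], [0, 0, 0], -1], [[0, -0.4, 0], [0, 0, 0], -1]]'

```text
time_s: 4.82
ee_pos: [0.5054, -0.0718, 0.0895]
tcp_rot: [1.238, 1.567, -1.886]
contact_force: [0.2, -0.5, -1.7]
opening: 0.008
```

Run:
```python
from h import *
plan([.506,-.055,.09],Rtool([.02,-1,0]))
```

```text
t 4.82 p [ 0.5054 -0.0718  0.0895] F [ 0.2 -0.5 -1.7] M [-0.4  -0.03  0.03] op 0.0080 q [-0.14  0.37 -0.21  1.   -0.    2.98]
dp(world mm) [ 0.6 16.8  0.5] rot [-0.002  0.001 -0.003] n 1
[[-0.05, -1.67, -0.09], [-0.002, 0.001, -0.003]]
```

Request:
play_rows --targets '[[[0, -0.4, 0], [0, 0, 0], -1], [[0, -0.4, 0], [0, 0, 0], -1], [[0, -0.4, 0], [0, 0, 0], -1], [[0, -0.4, 0], [0, 0, 0], -1]]'

```text
time_s: 5.15
ee_pos: [0.5036, -0.052, 0.0882]
tcp_rot: [-0.487, 1.566, 2.673]
contact_force: [-0.0, -0.1, -4.2]
opening: 0.0084
```

Run:
```python
from h import *
plan([.506,-.04,.09],Rtool([.02,-1,0]))
crop("side",(250,110,370,225),6,"s6")
```

```text
t 5.15 p [ 0.5036 -0.052   0.0882] F [-0.  -0.1 -4.2] M [ 0.4  -0.02 -0.03] op 0.0084 q [-0.1   0.37 -0.22  0.99  0.    3.02]
dp(world mm) [ 2.4 12.   1.8] rot [-0.001  0.004  0.002] n 1
[[-0.17, -1.2, -0.26], [-0.001, 0.004, 0.002]]
```

View pics/s6.png

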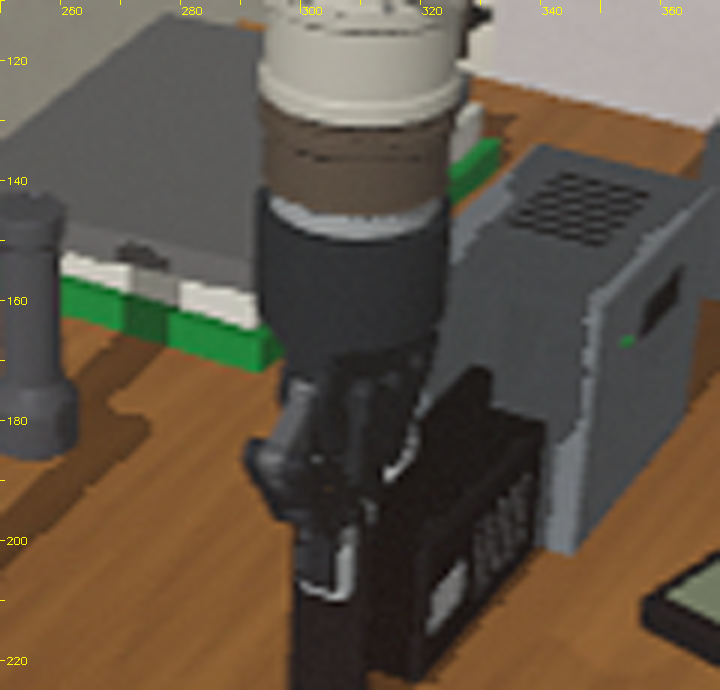

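The pack is clear: its full weight of 4.2 N (about 0.43 kg) is on the gripper and it looks level. I'll move a bit farther, then lower slowly.

Request:
play_rows --targets '[[[-0.1, -0.4, -0.1], [0, 0.003, 0], -1], [[0, -0.4, 0], [0, 0, 0], -1], [[0, -0.4, 0], [0, 0, 0], -1], [[0, -0.3, 0], [0, 0, 0], -1], [[0, 0, 0], [0, 0, 0], -1]]'

```text
time_s: 5.62
ee_pos: [0.5032, -0.0335, 0.0883]
tcp_rot: [-0.956, 1.564, 2.206]
contact_force: [0.4, -0.1, -3.7]
opening: 0.0083
```

Run:
```python
from h import *
plan([.506,-.04,.077],Rtool([.02,-1,0]))
im=vision.snapshot("side")["pixels"]
crop("side",(280,160,360,230),9,"s7",im)
```

```text
t 5.62 p [ 0.5032 -0.0335  0.0883] F [ 0.4 -0.1 -3.7] M [0.5  0.02 0.01] op 0.0083 q [-0.07  0.36 -0.22  0.99  0.    3.05]
dp(world mm) [  2.8  -6.5 -11.3] rot [0.    0.004 0.005] n 1
[[1.13, 0.66, -0.27], [0.0, 0.004, 0.005]]
```

View pics/s7.png

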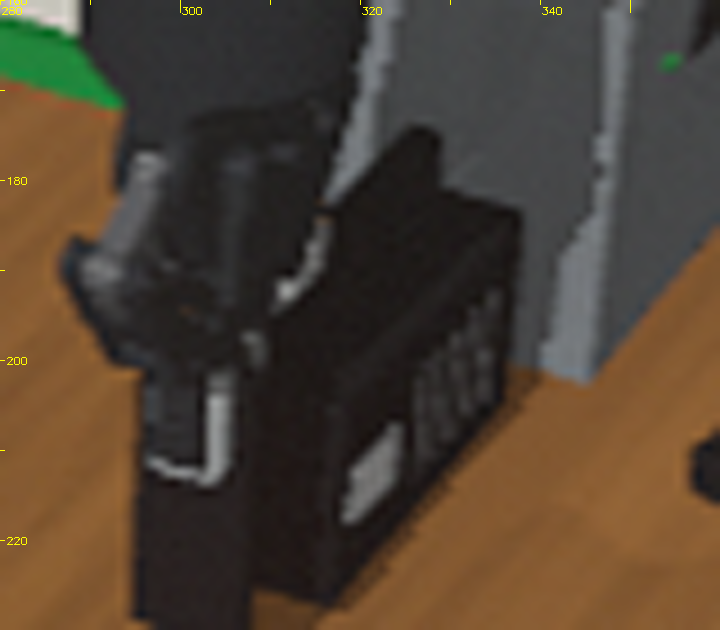

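Request:
play_rows --targets '[[[0.25, 0, 0], [0, 0.002, 0.002], -1], [[0.25, 0, 0], [0, 0.002, 0.002], -1], [[0.25, 0, 0], [0, 0, 0], -1]]'

```text
time_s: 5.92
ee_pos: [0.5039, -0.034, 0.081]
tcp_rot: [-3.12, 1.568, 0.042]
contact_force: [1.0, 0.7, -3.3]
opening: 0.0084
```

Run:
```python
from h import *
plan([.5032,-.0335,.078],Rtool([.02,-1,0]))
```

```text
t 5.92 p [ 0.5039 -0.034   0.081 ] F [ 1.   0.7 -3.3] M [ 0.44 -0.06 -0.04] op 0.0084 q [-0.07  0.37 -0.24  0.97  0.    3.05]
dp(world mm) [-0.7  0.5 -3. ] rot [-0.    -0.002  0.   ] n 1
[[0.3, -0.05, 0.07], [-0.0, -0.002, 0.0]]
```

Request:
play_rows --targets '[[[0.12, 0, 0], [0, 0, 0], -1], [[0.12, 0, 0], [0, 0, 0], -1]]'

```text
time_s: 6.08
ee_pos: [0.5039, -0.034, 0.0782]
tcp_rot: [-2.972, 1.568, 0.189]
contact_force: [-1.6, 3.0, 10.8]
opening: 0.0082
```

Run:
```python
from h import *
plan([.5032,-.0335,.078],Rtool([.02,-1,0]))
```

```text
t 6.08 p [ 0.5039 -0.034   0.0782] F [-1.6  3.  10.8] M [ 0.5   0.67 -0.09] op 0.0082 q [-0.07  0.37 -0.24  0.96  0.    3.05]
dp(world mm) [-0.7  0.5 -0.2] rot [-0.    -0.003  0.   ] n 1
[[0.02, -0.05, 0.07], [-0.0, -0.003, 0.0]]
```

It's touching the desk at the expected height. I'll let go, with the opening limited so the inner finger stays clear of the body.

Request:
play_rows --targets '[[[-0.04, 0, 0], [0, 0, 0], -1], [[0, 0, 0], [0, 0, 0], -0.6], [[0, 0, 0], [0, 0, 0], -0.3], [[0, 0, 0], [0, 0, 0], -0.2]]' --squeeze 40

```text
time_s: 6.42
ee_pos: [0.5056, -0.0354, 0.0802]
tcp_rot: [2.696, 1.564, -0.427]
contact_force: [-0.6, 0.4, 0.1]
opening: 0.0338
```

Request:
play_rows --targets '[[[-2, 0, 0], [0, 0, 0], -0.1], [[-4, 0, 0], [0, 0, 0], 0], [[-4, 0, 0], [0, 0, 0], 0], [[-3, 0, 3], [0, 0, 0], 0], [[0, 0, 4], [0, 0, 0], 0]]'

```text
time_s: 6.83
ee_pos: [0.4407, -0.0374, 0.2129]
tcp_rot: [2.539, 1.561, -0.583]
contact_force: [0.9, -0.2, 0.9]
opening: 0.0429
```

Request:
play_rows --targets '[[[0, 0, 4], [-0.12, 0, 0], 0.4], [[0, 0, 4], [-0.12, 0, 0], 0.4], [[0, 0, 3], [-0.12, 0, 0], 0.4]]'

```text
time_s: 7.08
ee_pos: [0.3308, -0.052, 0.2155]
tcp_rot: [2.346, 1.55, -0.402]
contact_force: [-0.4, -0.2, 0.1]
opening: 0.0598
```

Run:
```python
from h import *
plan([.5032,-.0335,.2],Rtool([1,0,0]))
crop("side",(260,140,370,240),7,"s8"); crop("top",(260,180,420,290),5,"t8")
```

```text
t 7.08 p [ 0.3308 -0.052   0.2155] F [-0.4 -0.2  0.1] M [-0.04  0.06 -0.01] op 0.0598 q [-0.15 -0.1  -0.41  1.24 -0.01  2.6 ]
dp(world mm) [172.4  18.5 -15.5] rot [-1.177 -0.004 -0.022] n 11
[[0.17, 0.44, -1.51], [-0.107, -0.0, -0.002]]
[[0.17, 0.6, -1.45], [-0.107, -0.0, -0.002]]
[[0.17, 0.75, -1.38], [-0.107, -0.0, -0.002]]
[[0.16, 0.9, -1.29], [-0.107, -0.0, -0.002]]
[[0.16, 1.03, -1.19], [-0.107, -0.0, -0.002]]
[[0.16, 1.15, -1.07], [-0.107, -0.0, -0.002]]
[[0.16, 1.26, -0.94], [-0.107, -0.0, -0.002]]
[[0.15, 1.35, -0.8], [-0.107, -0.0, -0.002]]
[[0.15, 1.43, -0.65], [-0.107, -0.0, -0.002]]
[[0.15, 1.5, -0.5], [-0.107, -0.0, -0.002]]
[[0.14, 1.54, -0.33], [-0.107, -0.0, -0.002]]
```

View pics/s8.png

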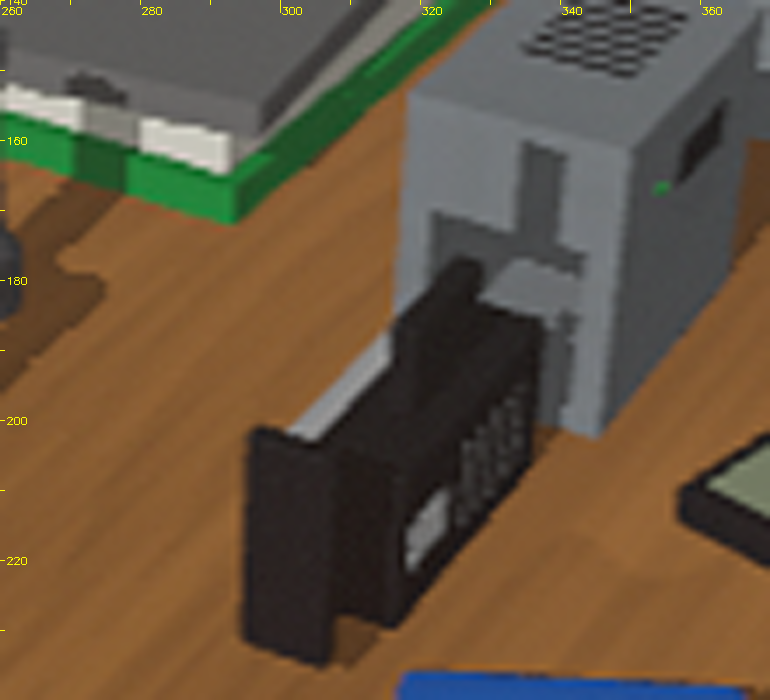

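View pics/t8.png

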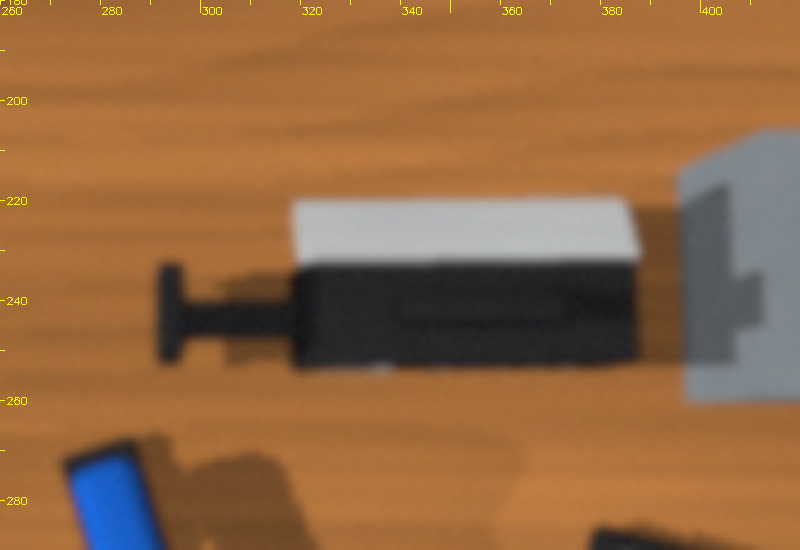

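The pack stands level on the desk, clear of the bay: pull near (295,243) in the top view, body columns 319–387, handle ridge around rows 240–244.

Run:
```python
from h import *
a=onz("top",(319.5,232.5),.072);b=onz("top",(387.5,231.8),.072); c=onz("top",(319.5,253),.072); d=onz("top",(387.5,252.5),.072)
print(a,b,c,d,"yaw",np.arctan2(-(a-b)[0],(a-b)[1]),np.arctan2(-(c-d)[0],(c-d)[1]))
print("mid",(a+b+c+d)/4)
# handle in side view top: corners
for uv in [(323.8,177.5),(327.5,178)]: print(onz("side",uv,.112))
print("pull top",onz("side",(296,201),.11),onz("side",(307,203.5),.11))
crop("side",(290,165,350,235),10,"s9")
```

```text
[ 0.52451161 -0.08338843  0.072     ] [ 0.52700335 -0.21386228  0.072     ] [ 0.48527315 -0.0833607   0.072     ] [ 0.48741826 -0.21312088  0.072     ] yaw 0.019095329387830103 0.016529769627011557
mid [ 0.50605159 -0.14843307  0.072     ]
[ 0.51246434 -0.16516332  0.112     ]
[ 0.50297727 -0.16804062  0.112     ]
pull top [ 0.52155857 -0.03107655  0.11      ] [ 0.49355465 -0.03571191  0.11      ]
```

View pics/s9.png

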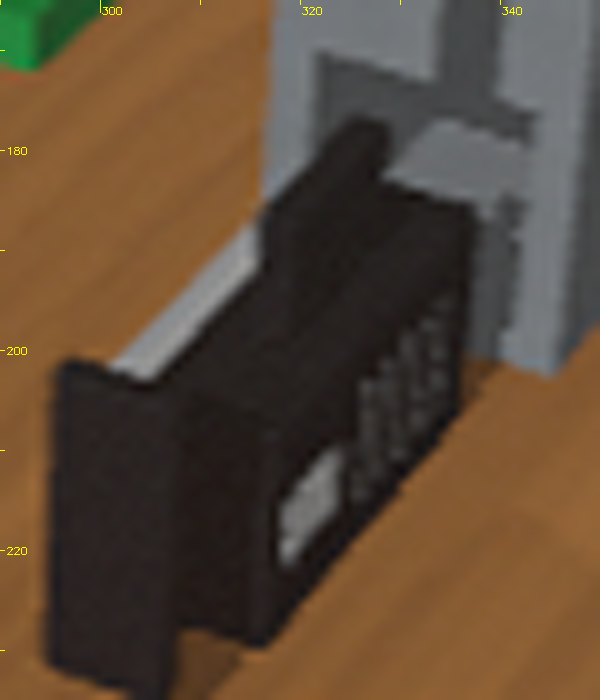

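Run:
```python
from h import *
plan([.506,-.149,.17],Rtool([1,.018,0]))
```

```text
t 7.23 p [ 0.3321 -0.0524  0.2158] F [ 0.2  0.1 -0. ] M [ 0.04 -0.02 -0.01] op 0.0600 q [-0.15 -0.1  -0.41  1.24 -0.    2.61]
dp(world mm) [173.9 -96.6 -45.8] rot [-1.205 -0.005 -0.023] n 11
[[0.46, 1.4, -1.13], [-0.11, -0.0, -0.002]]
[[0.45, 1.52, -0.97], [-0.11, -0.0, -0.002]]
[[0.45, 1.61, -0.8], [-0.11, -0.0, -0.002]]
[[0.45, 1.69, -0.62], [-0.11, -0.0, -0.002]]
[[0.44, 1.75, -0.43], [-0.11, -0.0, -0.002]]
[[0.44, 1.79, -0.24], [-0.11, -0.0, -0.002]]
[[0.43, 1.8, -0.04], [-0.11, -0.0, -0.002]]
[[0.43, 1.8, 0.16], [-0.11, -0.0, -0.002]]
[[0.43, 1.77, 0.35], [-0.11, -0.0, -0.002]]
[[0.42, 1.72, 0.55], [-0.11, -0.0, -0.002]]
[[0.42, 1.65, 0.73], [-0.11, -0.0, -0.002]]
```

Request:
play_rows --targets '[[[0, 1.4, -1.1], [-0.11, 0, -0.002], 0.1], [[0, 1.5, -1.0], [-0.11, 0, -0.002], 0.1], [[0, 1.6, -0.8], [-0.11, 0, -0.002], 0.1], [[0, 1.7, -0.6], [-0.11, 0, -0.002], 0.1], [[0, 1.75, -0.4], [-0.11, 0, -0.002], 0.1]]'

```text
time_s: 7.65
ee_pos: [0.4181, -0.0971, 0.2205]
tcp_rot: [2.101, 1.545, -0.087]
contact_force: [-0.8, -0.4, -0.5]
opening: 0.0471
```

Request:
play_rows --targets '[[[0.4, 1.8, -0.2], [-0.11, 0, -0.002], 0.1], [[0.4, 1.8, 0], [-0.11, 0, -0.002], 0.1], [[0.4, 1.8, 0.2], [-0.11, 0, -0.002], 0.1], [[0.4, 1.7, 0.4], [-0.11, 0, -0.002], 0.1], [[0, 1, 0.2], [-0.05, 0, 0], 0.1]]'

```text
time_s: 8.07
ee_pos: [0.5055, -0.1394, 0.2052]
tcp_rot: [1.6, 1.545, -0.077]
contact_force: [-0.9, 0.4, -0.1]
opening: 0.047
```

Run:
```python
from h import *
plan([.506,-.149,.14],Rtool([1,.018,0]))
```

```text
t 8.07 p [ 0.5055 -0.1394  0.2052] F [-0.9  0.4 -0.1] M [ 0.03  0.02 -0.01] op 0.0470 q [-0.27  0.28 -0.01  1.25  0.01  1.41]
dp(world mm) [  0.5  -9.6 -65.2] rot [-0.124  0.001 -0.026] n 2
[[3.26, -0.01, 0.48], [-0.062, 0.0, -0.013]]
[[3.26, 0.01, 0.48], [-0.062, 0.0, -0.013]]
```

Request:
play_rows --targets '[[[1.0, 0, 0.5], [-0.062, 0, -0.013], 0.1], [[2, 0, 0.5], [-0.062, 0, -0.013], 0.1], [[2, 0, 0], [0, 0, 0], 0.1], [[0.8, 0, 0], [0, 0, 0], 0.1], [[0, 0, 0], [0, 0, 0], 0.1]]'

```text
time_s: 8.48
ee_pos: [0.5184, -0.1527, 0.1432]
tcp_rot: [1.091, 1.562, -0.46]
contact_force: [0.5, 0.2, 0.3]
opening: 0.0465
```

Run:
```python
from h import *
plan([.506,-.149,.0793],Rtool([1,.018,0]))
crop("side",(280,110,370,235),6,"s10");
```

```text
t 8.48 p [ 0.5184 -0.1527  0.1432] F [0.5 0.2 0.3] M [ 0.07  0.01 -0.03] op 0.0465 q [-0.29  0.37 -0.06  1.14 -0.    1.26]
dp(world mm) [-12.4   3.7 -63.9] rot [ 0.002  0.004 -0.008] n 2
[[3.19, -0.64, -0.21], [0.001, 0.002, -0.004]]
[[3.19, -0.63, -0.2], [0.001, 0.002, -0.004]]
```

View pics/s10.png

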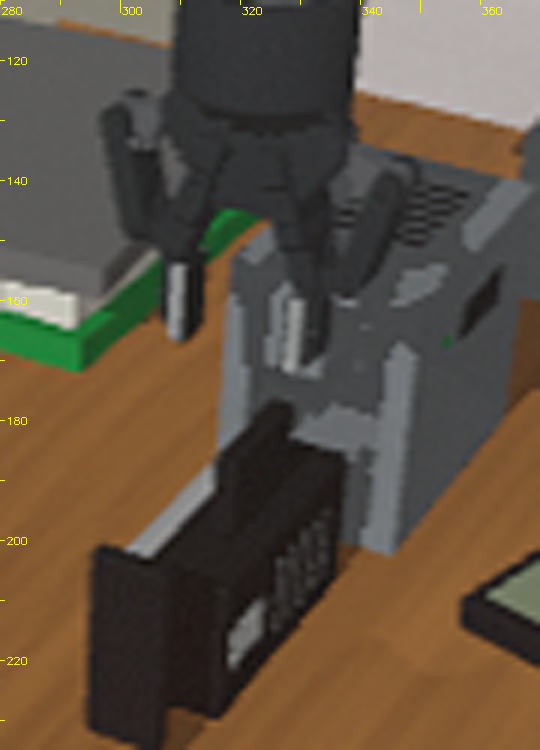

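Side view: the open fingers (tips at (311,166) and (328,171)) are above the handle (top at (327,177)). I'll correct x by 12 mm, then descend.

Request:
play_rows --targets '[[[0, -0.6, -0.2], [0, 0, -0.004], 0.1], [[0, -0.6, -0.2], [0, 0, -0.004], 0.1], [[0, 0, 0], [0, 0, 0], 0.1]]'

```text
time_s: 8.78
ee_pos: [0.5073, -0.1486, 0.1456]
tcp_rot: [0.448, 1.565, -1.103]
contact_force: [0.3, -0.2, 0.6]
opening: 0.0469
```

Run:
```python
from h import *
plan([.506,-.149,.0793],Rtool([1,.018,0]))
```

```text
t 8.78 p [ 0.5073 -0.1486  0.1456] F [ 0.3 -0.2  0.6] M [-0.03  0.01  0.05] op 0.0469 q [-0.28  0.35 -0.08  1.14 -0.    1.27]
dp(world mm) [ -1.3  -0.4 -66.3] rot [ 0.002  0.005 -0.002] n 2
[[3.31, -0.08, 0.0], [0.001, 0.003, -0.001]]
[[3.31, -0.07, 0.01], [0.001, 0.003, -0.001]]
```

Request:
play_rows --targets '[[[1.5, -0.1, 0], [0, 0.004, 0], 0.1], [[1.5, -0.1, 0], [0, 0, 0], 0.1], [[1.5, -0.1, 0], [0, 0, 0], 0.1], [[0, 0, 0], [0, 0, 0], 0.1]]'

```text
time_s: 9.12
ee_pos: [0.5074, -0.1491, 0.1059]
tcp_rot: [1.248, 1.555, -0.303]
contact_force: [-0.7, 0.0, -1.4]
opening: 0.0471
```

Run:
```python
from h import *
plan([.506,-.149,.0793],Rtool([1,.018,0]))
```

```text
t 9.12 p [ 0.5074 -0.1491  0.1059] F [-0.7  0.  -1.4] M [0.03 0.08 0.04] op 0.0471 q [-0.29  0.37 -0.15  1.03 -0.    1.27]
dp(world mm) [ -1.4   0.1 -26.6] rot [ 0.002  0.005 -0.015] n 1
[[2.66, -0.18, -0.02], [0.002, 0.005, -0.015]]
```

Request:
play_rows --targets '[[[1.0, -0.2, 0], [0, 0.005, -0.015], 0.0], [[1.0, -0.1, 0], [0, 0, 0], -0.3], [[0.6, 0, 0], [0, 0, 0], -0.5], [[0, 0, 0], [0, 0, 0], -0.6]]' --squeeze 20

```text
time_s: 9.45
ee_pos: [0.5063, -0.1496, 0.0817]
tcp_rot: [1.261, 1.566, -0.289]
contact_force: [-0.3, -0.2, 1.0]
opening: 0.0174
```

Run:
```python
from h import *
plan([.506,-.149,.0793],Rtool([1,.018,0]))
crop("side",(280,110,370,235),6,"s11");
```

```text
t 9.45 p [ 0.5063 -0.1496  0.0817] F [-0.3 -0.2  1. ] M [ 0.02 -0.05 -0.01] op 0.0174 q [-0.29  0.4  -0.17  0.99 -0.    1.26]
dp(world mm) [-0.3  0.6 -2.4] rot [ 0.002  0.001 -0.005] n 1
[[0.24, -0.03, -0.06], [0.002, 0.001, -0.005]]
```

View pics/s11.png

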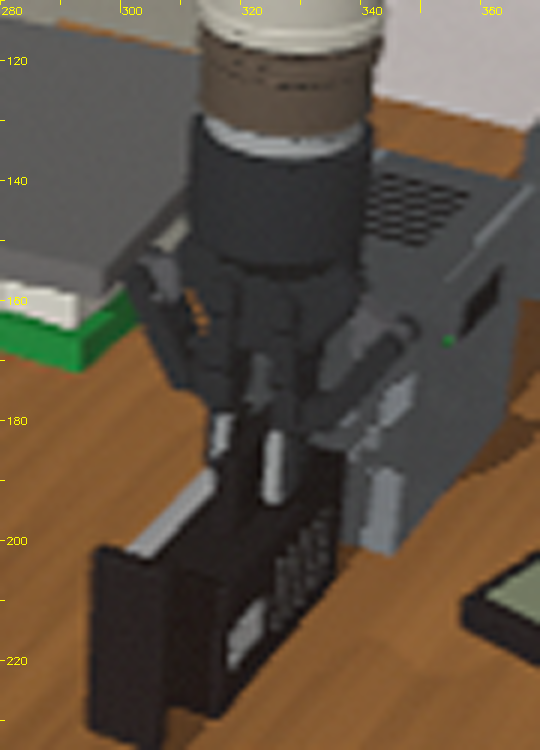

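The fingers straddle the fin, with pads at (313,185) and (325,183). I'll close and squeeze.

Request:
play_rows --targets '[[[0.2, 0, 0], [0, 0, -0.004], -0.65], [[0, 0, 0], [0, 0, 0], -0.75], [[0, 0, 0], [0, 0, 0], -1], [[0, 0, 0], [0, 0, 0], -1]]' --squeeze 40

```text
time_s: 9.83
ee_pos: [0.5069, -0.1498, 0.0802]
tcp_rot: [0.425, 1.569, -1.126]
contact_force: [-0.4, -0.1, -1.1]
opening: 0.0116
```

Request:
play_rows --targets '[[[0, 0, 0], [0, 0, 0], -1], [[0, 0, 0], [0, 0, 0], -1]]' --squeeze 90

```text
time_s: 10.0
ee_pos: [0.5071, -0.1499, 0.0804]
tcp_rot: [0.544, 1.568, -1.007]
contact_force: [0.5, -0.2, -3.5]
opening: 0.0109
```

Request:
play_rows --targets '[[[-0.5, 0, 0], [0, 0, 0], -1], [[-1, 0, 0], [0, 0, 0], -1], [[-1, 0, 0], [0, 0, 0], -1], [[0, 0, 0], [0, 0, 0], -1]]'

```text
time_s: 10.33
ee_pos: [0.5049, -0.1492, 0.1057]
tcp_rot: [-1.507, 1.567, -3.058]
contact_force: [0.7, -0.3, -2.9]
opening: 0.0107
```

Run:
```python
from h import *
plan([.5,-.10,.2],Rtool([1,.018,0]))
crop("side",(270,110,370,235),6,"s12");
```

```text
t 10.33 p [ 0.5049 -0.1492  0.1057] F [ 0.7 -0.3 -2.9] M [-0.08 -0.06 -0.03] op 0.0107 q [-0.29  0.38 -0.14  1.05 -0.    1.26]
dp(world mm) [-4.9 49.2 94.3] rot [0.002 0.    0.004] n 3
[[-3.14, -0.14, -1.64], [0.001, 0.0, 0.001]]
[[-3.14, -0.14, -1.64], [0.001, 0.0, 0.001]]
[[-3.14, -0.14, -1.64], [0.001, 0.0, 0.001]]
```

View pics/s12.png

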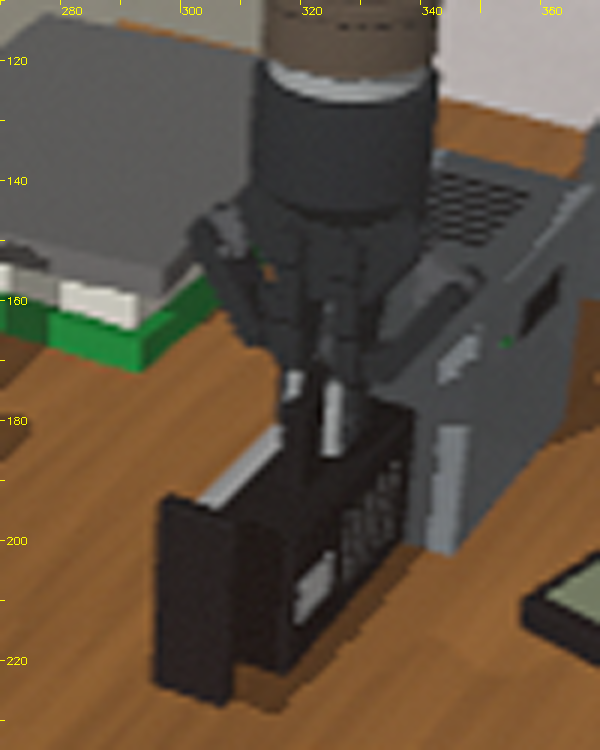

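The pack is lifted level, the shadow beneath shows clearance, and the sag is negligible. I'll go up, then across towards the rack.

Request:
play_rows --targets '[[[-3, 0, 0], [0, 0, 0], -1], [[-3, 0, -1], [0, 0, 0], -1], [[-3, 0, -2], [0, 0, 0], -1], [[-3, 0, -3], [0, 0, 0], -1], [[-2, 0, -3], [0, 0, 0], -1]]'

```text
time_s: 10.8
ee_pos: [0.4983, -0.0607, 0.2421]
tcp_rot: [-1.666, 1.548, 3.056]
contact_force: [0.9, -0.0, -3.5]
opening: 0.0108
```

```bash
cat >> h.py <<'E'
def rackR(yaw=.008,tilt=20):
    a=np.radians(tilt); Z=Ro.from_euler("z",yaw).as_matrix()
    return Rtool(Z@[np.cos(a),0,-np.sin(a)], Z@[-np.sin(a),0,-np.cos(a)])
E
python3 - <<'E'
from h import *
plan([.54,.25,.25],rackR(),vmax=3,wmax=.1)
E
```

```text
t 10.80 p [ 0.4983 -0.0607  0.2421] F [ 0.9 -0.  -3.5] M [-0.02 -0.22  0.02] op 0.0108 q [-0.12  0.26  0.06  1.39 -0.    1.44]
dp(world mm) [ 41.7 310.7   7.9] rot [ 0.001 -0.002 -0.326] n 11
[[-0.07, 0.4, -2.82], [0.0, -0.0, -0.03]]
[[-0.09, 0.4, -2.82], [0.0, -0.0, -0.03]]
[[-0.1, 0.4, -2.82], [0.0, -0.0, -0.03]]
[[-0.11, 0.39, -2.82], [0.0, -0.0, -0.03]]
[[-0.12, 0.39, -2.82], [0.0, -0.0, -0.03]]
[[-0.14, 0.39, -2.82], [0.0, -0.0, -0.03]]
[[-0.15, 0.38, -2.82], [0.0, -0.0, -0.03]]
[[-0.16, 0.38, -2.82], [0.0, -0.0, -0.03]]
[[-0.17, 0.37, -2.82], [0.0, -0.0, -0.03]]
[[-0.18, 0.37, -2.82], [0.0, -0.0, -0.03]]
[[-0.19, 0.36, -2.82], [0.0, -0.0, -0.03]]
```

Request:
play_rows --targets '[[[-0.1, 0.1, -2.5], [0, 0, -0.02], -1], [[-0.1, 0.1, -2.8], [0, 0, -0.03], -1], [[-0.1, 0.1, -2.8], [0, 0, -0.03], -1], [[-0.1, 0.1, -2.8], [0, 0, -0.03], -1], [[-0.1, 0.1, -2.8], [0, 0, -0.03], -1]]'

```text
time_s: 11.22
ee_pos: [0.5036, 0.0818, 0.2557]
tcp_rot: [-1.576, 1.419, -3.141]
contact_force: [0.6, -0.3, -4.3]
opening: 0.0103
```

Request:
play_rows --targets '[[[-0.1, 0.2, -2.8], [0, 0, -0.03], -1], [[-0.1, 0.2, -2.8], [0, 0, -0.03], -1], [[-0.1, 0.2, -2.8], [0, 0, -0.03], -1], [[-0.1, 0.2, -2.5], [0, 0, -0.03], -1], [[-0.1, 0.2, -2], [0, 0, -0.03], -1]]'

```text
time_s: 11.63
ee_pos: [0.5133, 0.2192, 0.2577]
tcp_rot: [-1.571, 1.264, -3.134]
contact_force: [0.7, -0.2, -3.8]
opening: 0.0107
```

Run:
```python
from h import *
plan([.55,.25,.25],rackR(),vmax=3,wmax=.1)
s=manip.sense(); print(repr(s["qpos"]))
```

```text
t 11.63 p [0.5133 0.2192 0.2577] F [ 0.7 -0.2 -3.8] M [-0.04 -0.63  0.01] op 0.0107 q [0.35 0.61 0.58 1.84 0.1  1.9 ]
dp(world mm) [36.7 30.8 -7.7] rot [ 0.001  0.    -0.042] n 2
[[-0.19, 1.88, -1.52], [0.0, 0.0, -0.021]]
[[-0.23, 1.87, -1.52], [0.0, 0.0, -0.021]]
array([0.34870777, 0.60667514, 0.58167346, 1.83596287, 0.10109137,
       1.89611459])
```

Request:
play_rows --targets '[[[-0.1, 1.8, -1.5], [0, 0, -0.02], -1], [[-0.1, 1.8, -1.3], [0, 0, -0.02], -1], [[0, 1, 0], [0, 0, 0], -1], [[0, 0, 0], [0, 0, 0], -1]]'

```text
time_s: 11.97
ee_pos: [0.5589, 0.2557, 0.2391]
tcp_rot: [-1.571, 1.22, -3.124]
contact_force: [-0.0, -0.5, -4.1]
opening: 0.0105
```

Run:
```python
from h import *
plan([.604,.2505,.211],rackR(),vmax=2,wmax=.1)
crop("side",(120,130,290,310),4,"s13"); crop("top",(80,120,220,260),5,"t13")
```

```text
t 11.97 p [0.5589 0.2557 0.2391] F [-0.  -0.5 -4.1] M [-0.05 -0.72 -0.03] op 0.0105 q [0.37 0.8  0.88 1.97 0.12 1.9 ]
dp(world mm) [ 45.1  -5.2 -28.1] rot [0.009 0.003 0.002] n 3
[[0.36, 1.73, 0.2], [0.003, 0.001, 0.001]]
[[0.36, 1.73, 0.19], [0.003, 0.001, 0.001]]
[[0.36, 1.73, 0.19], [0.003, 0.001, 0.001]]
```

View pics/s13.png

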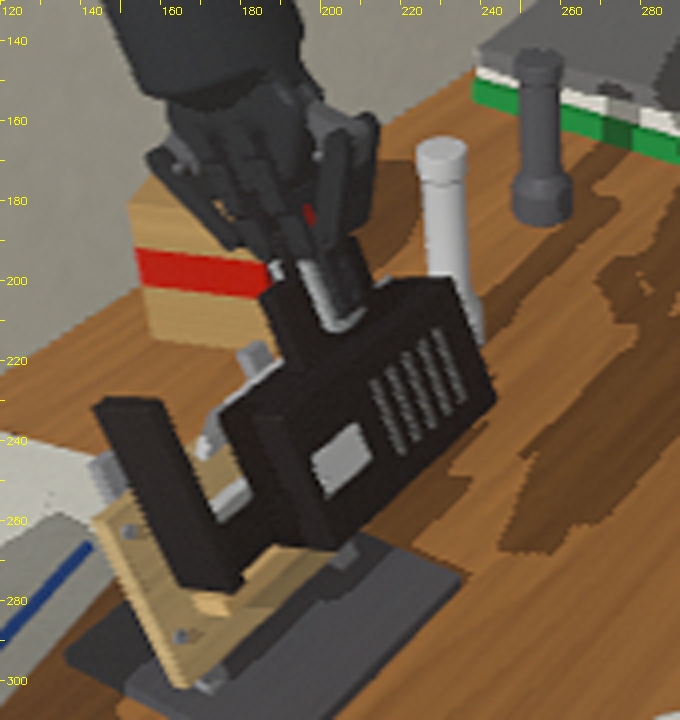

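View pics/t13.png

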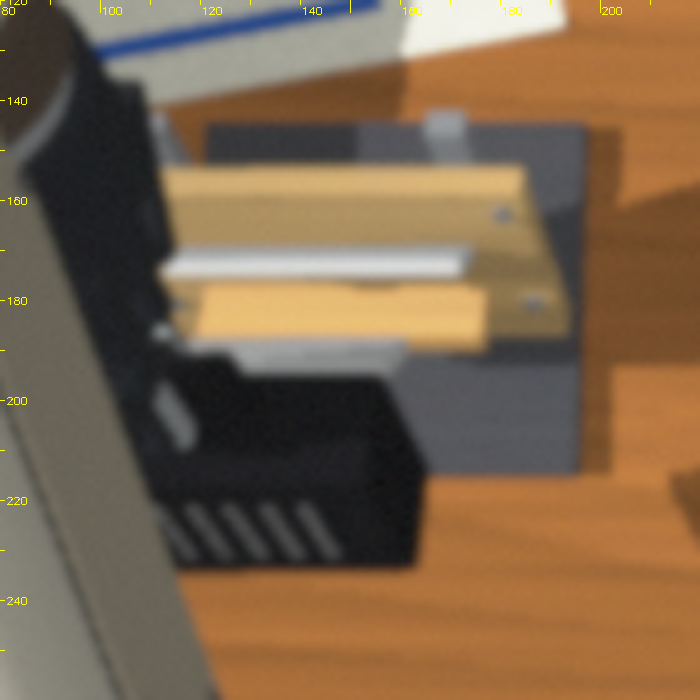

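```bash
cat > kin.py <<'E'
from h import *
from scipy.optimize import least_squares
D=[([-1.10803745,.241413,.003712,1.335172,0,1.5708],[.22293,-.44685,.2304]),([-.29,.34,-.01,1.22,0,2.82],[.5136,-.1531,.1713]),([-.31,.37,-.09,1.11,0,2.81],[.5074,-.1639,.1311]),
([-.31,.41,-.15,1.02,0,2.81],[.5074,-.163,.0903]),([-.07,.37,-.24,.97,0,3.05],[.5039,-.034,.081]),([-.15,-.1,-.41,1.24,0,2.6],[.3321,-.0524,.2158]),([-.28,.35,-.08,1.14,0,1.27],[.5073,-.1486,.1456]),([-.29,.38,-.14,1.05,0,1.26],[.5049,-.1492,.1057]),
([-.12,.26,.06,1.39,0,1.44],[.4983,-.0607,.2421]),([0.34870777,0.60667514,0.58167346,1.83596287,0.10109137,1.89611459],[.5133,.2192,.2577])]
s=manip.sense(); D.append((list(s["qpos"]),list(s["ee_pos"])))
# planar: q5 rotation about wrist axis tilts tool: tool dir in arm frame
def fk(p,q):
    L1,a,L2,b,Lt,zs,Lo,r0=p
    q1,q2,q3,q4,q5,q6=q; f=q2-q3; g=q2-q3+q4
    e=np.array([np.cos(g),0,-np.sin(g)]); 
    t=np.cos(q5)*e+np.sin(q5)*np.array([0,1,0])
    n=np.array([np.sin(g),0,np.cos(g)])
    X=np.array([r0,0,zs])+L1*np.array([np.sin(q2+a),0,np.cos(q2+a)])+L2*np.array([np.cos(f+b),0,-np.sin(f+b)])+Lt*t+Lo*n
    return Ro.from_euler("z",q1).as_matrix()@X
def res(p): return np.ravel([np.array(fk(p,q))-x for q,x in D])
p0=[.3,0,.3,0,.25,.3,0,0]
W=lambda p: np.r_[res(p), (np.array(p)[[1,3,6,7]])*.003]
o=least_squares(W,p0); P_=o.x
if __name__=="__main__":
    print(o.x.round(3)); print((res(o.x).reshape(-1,3)*1000).round(1))
    R=rackR(); tx=R[:,0]
    def ik(pos):
        def g(v):
            q=[v[0],v[1],v[2],v[3],v[4],0]; gg=v[1]-v[2]+v[3]
            t=Ro.from_euler("z",v[0]).as_matrix()@(np.cos(v[4])*np.array([np.cos(gg),0,-np.sin(gg)])+np.sin(v[4])*np.array([0,1,0]))
            return np.r_[(fk(P_,q)-pos)*10,t-tx]
        return least_squares(g,[.37,.8,.88,1.97,.12])
    for pos in ([.604,.2505,.211],[.62,.2505,.20],[.6254,.2505,.1823],[.6117,.2505,.1447]):
        k=ik(np.array(pos)); print(pos,k.x.round(3),k.cost)
E
python3 kin.py
```

```text
[ 0.472  0.016  0.374 -0.09   0.335  0.163 -0.022  0.029]
[[-1.5  3.  -0.8]
 [-3.1  0.7  3.2]
 [ 0.4  1.2 -0.8]
 [-0.7  0.7 -1.3]
 [ 0.7 -1.4 -1. ]
 [ 3.2  1.7  0.6]
 [ 0.5  2.6 -1.3]
 [ 1.9 -2.   2.1]
 [-1.4  0.8 -0.4]
 [ 1.9  4.1  0. ]
 [-1.5  3.4 -0.3]]
[0.604, 0.2505, 0.211] [0.337 0.96  1.115 2.058 0.111] 3.05164359394245e-19
[0.62, 0.2505, 0.2] [0.33  1.052 1.28  2.131 0.108] 1.8877374981474754e-19
[0.6254, 0.2505, 0.1823] [0.328 1.05  1.226 2.08  0.108] 5.0289837620448784e-23
[0.6117, 0.2505, 0.1447] [0.333 0.947 0.909 1.865 0.11 ] 4.463109677512263e-21
```

Run:
```python
from h import *
plan([.584,.2505,.187],rackR(),vmax=2,wmax=.1)
```

```text
t 12.07 p [0.5572 0.2553 0.2402] F [ 0.3 -0.1 -4. ] M [-0.   -0.67  0.01] op 0.0105 q [0.37 0.8  0.87 1.97 0.12 1.9 ]
dp(world mm) [ 26.8  -4.8 -53.2] rot [0.008 0.003 0.004] n 3
[[1.36, 1.45, 0.18], [0.003, 0.001, 0.001]]
[[1.36, 1.45, 0.17], [0.003, 0.001, 0.001]]
[[1.36, 1.44, 0.17], [0.003, 0.001, 0.001]]
```

Request:
play_rows --targets '[[[1.2, 1.2, 0.2], [0.003, 0.001, 0.001], -1], [[1.4, 1.4, 0.2], [0.003, 0.001, 0.001], -1], [[1.2, 1.2, 0.1], [0, 0, 0], -1], [[0, 0, 0], [0, 0, 0], -1], [[0, 0, 0], [0, 0, 0], -1]]'

```text
time_s: 12.48
ee_pos: [0.5791, 0.2488, 0.1948]
tcp_rot: [-1.575, 1.225, -3.137]
contact_force: [-0.3, 0.4, -3.0]
opening: 0.0107
```

Run:
```python
from h import *
plan([.584,.2505,.187],rackR(),vmax=2,wmax=.1)
crop("side",(130,190,260,310),6,"s14"); crop("top",(80,140,210,240),6,"t14")
```

```text
t 12.48 p [0.5791 0.2488 0.1948] F [-0.3  0.4 -3. ] M [ 0.06 -0.64 -0.01] op 0.0107 q [0.35 0.84 0.84 1.89 0.12 1.89]
dp(world mm) [ 4.9  1.7 -7.8] rot [ 0.001 -0.001 -0.003] n 1
[[0.57, 0.73, -0.17], [0.001, -0.001, -0.003]]
```

View pics/s14.png

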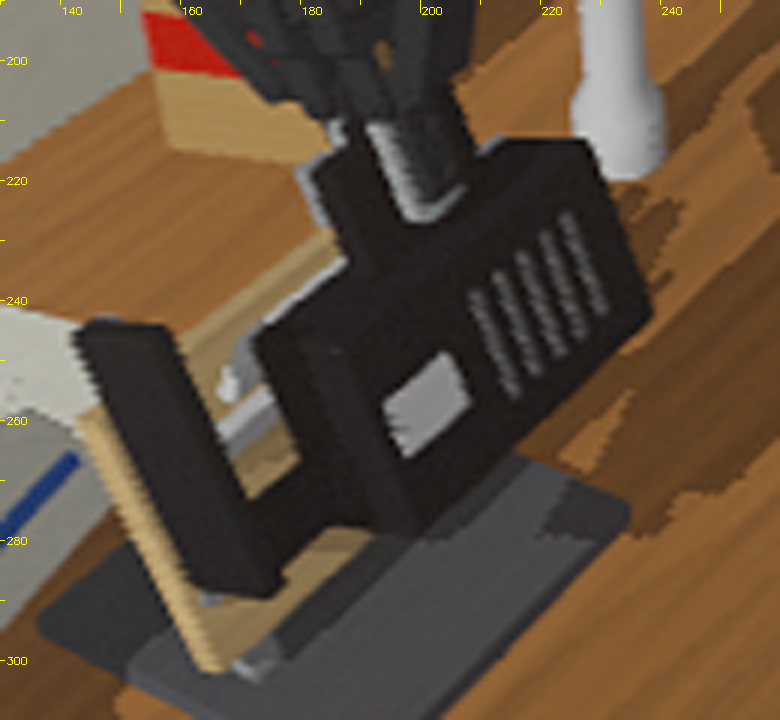

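View pics/t14.png

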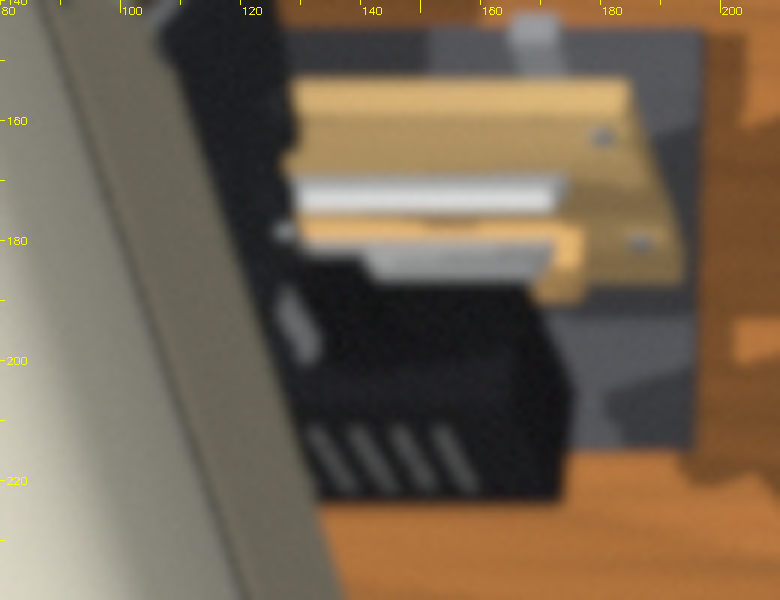

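```bash
cat > cmp.py <<'E'
from h import *
def packpts(pts,s=None):
    s=s or manip.sense(); M=Ro.from_euler("xyz",s["tcp_rot"]).as_matrix()
    x,y,z=M[:,1],-M[:,2],-M[:,0]   # pack x=jaw, z=-toolx, y=z cross x
    y=np.cross(z,x)
    B=np.c_[x,y,z]; mid=s["ee_pos"]+B@np.array([-.001,.001,-.0444]); return mid+np.array(pts)@B.T, mid, B
if __name__=="__main__":
    pts=dict(tip_mO=(.045,-.065,.0142),tip_pO=(.045,.065,.0142),tip_pL=(.0408,.065,.010),rearTopP=(.021,.065,.036),frontTopM=(-.021,-.065,.036),frontBotM=(-.021,-.065,-.036),frontBotP=(-.021,.065,-.036),pullTopOutF=(.018,.12,.074),pullTopOutN=(-.018,.12,.074),pullBotOutN=(-.018,.12,-.034))
    X,mid,B=packpts(list(pts.values())); print("mid",mid)
    for k,x in zip(pts,X): print(k,x.round(4),"side",proj("side",x)[0].round(1),"top",proj("top",x)[0].round(1))
E
python3 cmp.py
python3 - <<'E'
from h import *
crop("side",(150,220,250,300),8,"s15"); crop("top",(125,165,190,235),10,"t15")
E
```

```text
mid [0.56325934 0.24989135 0.15356506]
tip_mO [0.611  0.1853 0.1516] side [209.7 220.6] top [172.  179.6]
tip_pO [0.6098 0.3153 0.1518] side [166.8 255.2] top [ 99.5 179.7]
tip_pL [0.6044 0.3153 0.1493] side [169.2 257.2] top [ 99.9 182.9]
rearTopP [0.5946 0.3151 0.1804] side [170.8 246.3] top [ 92.6 185.4]
frontTopM [0.5563 0.1848 0.1944] side [229.4 211.8] top [165.1 207.1]
frontBotM [0.5319 0.1846 0.1267] side [240.9 242. ] top [174. 225.]
frontBotP [0.5307 0.3146 0.1269] side [200.6 280. ] top [102.6 225. ]
pullTopOutF [0.6041 0.3702 0.2173] side [141.3 245.5] top [ 50.8 175.7]
pullTopOutN [0.5703 0.3698 0.2295] side [154.7 246.6] top [ 45.9 194.8]
pullBotOutN [0.5337 0.3697 0.1279] side [179.1 297.8] top [ 72.4 223.1]
```

View pics/s15.png

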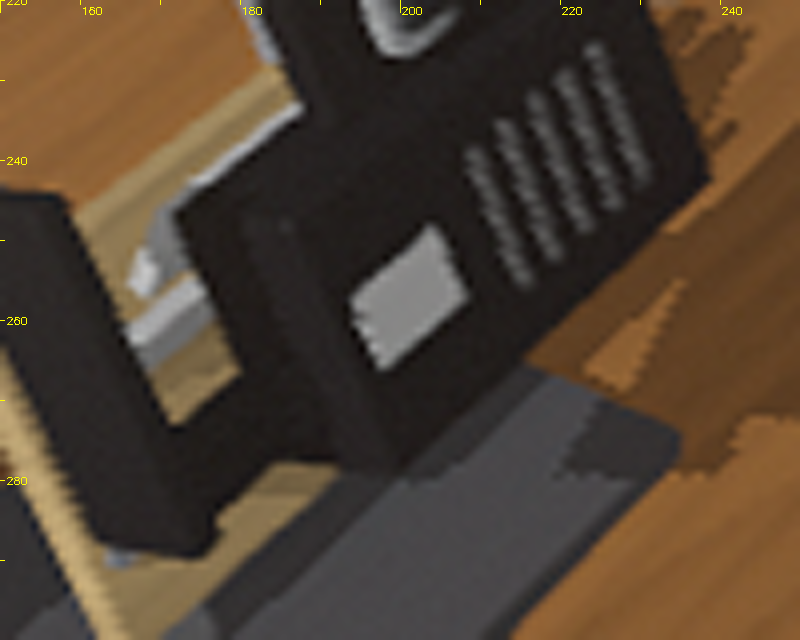

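View pics/t15.png

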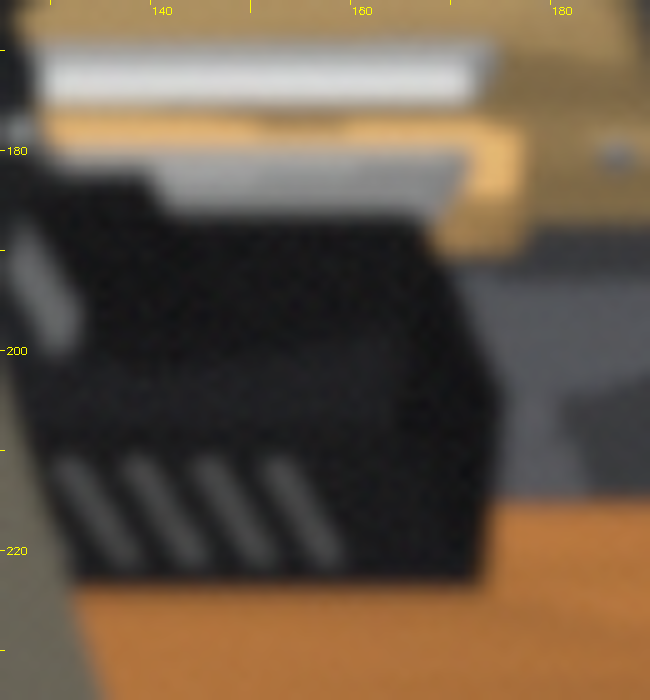

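```bash
cat > fitpack.py <<'E'
from cmp import *
from scipy.optimize import least_squares
def fit(obs):
    _,mid,B=packpts([(0,0,0)])
    def f(p):
        m=mid+p[:3]; Bq=Ro.from_rotvec(p[3:]).as_matrix()@B
        return np.r_[np.ravel([proj(n,m+Bq@np.array(q))[0]-uv for n,uv,q in obs]), p[3:]*20, p[:3]*100]
    o=least_squares(f,np.zeros(6),loss="soft_l1"); m=mid+o.x[:3]; Bq=Ro.from_rotvec(o.x[3:]).as_matrix()@B
    print("shift mm",(o.x[:3]*1e3).round(1),"rot deg",np.degrees(o.x[3:]).round(1)); print(f(o.x)[:-6].reshape(-1,2).round(1))
    print("mid",m,"tilt",np.degrees(np.arctan2(Bq[0,2],Bq[2,2])),"tool tilt",np.degrees(np.arctan2(B[0,2],B[2,2]))); return m,Bq
if __name__=="__main__":
    fit([("top",(171.8,180.2),(.045,-.065,.0142)),("side",(166.2,255),(.045,.065,.0142)),("side",(168,257.2),(.0408,.065,.010)),("side",(172.2,246.9),(.021,.065,.036)),
 ("side",(228,213.3),(-.021,-.065,.036)),("side",(238.5,242.5),(-.021,-.065,-.036)),("side",(198.8,279.4),(-.021,.065,-.036)),("top",(173.5,223),(-.021,-.065,-.036)),
 ("side",(142,246),(.018,.12,.074)),("side",(157.5,244.8),(-.018,.12,.074))])
E
python3 fitpack.py
```

```text
shift mm [ 1.1  0.4 -2. ] rot deg [ 1.8 -1.   1.4]
[[-0.6 -2. ]
 [-0.2  0.2]
 [ 0.4  0.1]
 [-1.5 -0.7]
 [ 0.8 -0.4]
 [ 0.7  0.8]
 [ 1.4  0.8]
 [ 0.5  0.2]
 [ 0.3 -1.5]
 [-1.   0.8]]
mid [0.56472657 0.25080532 0.15210237] tilt 18.700438312179717 tool tilt 19.695183626185873
```

Run:
```python
from h import *
A=np.radians(20)
R=Ro.from_euler("z",.008).as_matrix()@np.array([[np.cos(A),0,np.sin(A)],[0,1,0],[-np.sin(A),0,np.cos(A)]])
c=np.array([.6357,.2503,.0794])
for n,s,t in [("T+",(164.5,261.8),(113.5,171.2)),("O+",(163.8,264.5),(112.3,175)),("T-",(200,232.8),(173.5,171.2)),("O-",(201.5,234.5),(171.8,175))]:
    X,e=tri(s,t); print(n,X.round(4),e.round(1),(R.T@(X-c)).round(4))
# model: predict for seat offset h (z' of mid): T at x'=-.0195+.0042,z'=h+.021 ; O at -.0195, h+.021-.0042 
for h in (.0,.005,.01,.015):
    for nm,q in (("T",(-.0153,h+.021)),("O",(-.0195,h+.0168))):
        for y in (.055,-.055):
            X=c+R@np.array([q[0],y,q[1]]); print(h,nm,y,"side",proj("side",X)[0].round(1),"top",proj("top",X)[0].round(1))
```

```text
T+ [0.6329 0.3045 0.1157] [0.2 0. ] [-0.0146  0.0542  0.0333]
O+ [0.628  0.3086 0.113 ] [1.4 0.4] [-0.0183  0.0583  0.0291]
T- [0.6347 0.1929 0.1136] [0.5 0.1] [-0.0131 -0.0574  0.0316]
O- [0.6276 0.1959 0.1137] [0.6 0.1] [-0.0198 -0.0543  0.0293]
0.0 T 0.055 side [167.  267.1] top [115.1 174.8]
0.0 T -0.055 side [202.2 237.7] top [173.1 174.8]
0.0 O 0.055 side [169.2 269. ] top [115.4 177.8]
0.0 O -0.055 side [204.3 239.4] top [173.3 177.8]
0.005 T 0.055 side [166.1 265.1] top [114.2 173.4]
0.005 T -0.055 side [201.4 235.7] top [172.5 173.4]
0.005 O 0.055 side [168.3 267. ] top [114.6 176.5]
0.005 O -0.055 side [203.4 237.4] top [172.7 176.5]
0.01 T 0.055 side [165.1 263. ] top [113.4 172. ]
0.01 T -0.055 side [200.6 233.8] top [171.9 172. ]
0.01 O 0.055 side [167.3 264.9] top [113.7 175.1]
0.01 O -0.055 side [202.6 235.5] top [172.2 175.1]
0.015 T 0.055 side [164.1 261. ] top [112.5 170.6]
0.015 T -0.055 side [199.7 231.8] top [171.4 170.6]
0.015 O 0.055 side [166.3 262.9] top [112.8 173.7]
0.015 O -0.055 side [201.8 233.5] top [171.6 173.7]
```

Request:
play_rows --targets '[[[0.1, 0.9, 0], [0, 0, 0], -1], [[0.1, 0.9, -0.1], [0, 0, 0], -1], [[0, 0.9, 0], [0, 0, 0], -1], [[0, 0, 0], [0, 0, 0], -1]]'

```text
time_s: 13.02
ee_pos: [0.6048, 0.252, 0.1899]
tcp_rot: [-1.586, 1.234, 3.139]
contact_force: [0.0, 0.1, -4.5]
opening: 0.011
```

```bash
cat >> h.py <<'E'
SEAT=np.array([.6112,.2500,.1493])
def brd(seat=SEAT,yaw=.008):
    s=manip.sense(); R=rackR(yaw); d=s["ee_pos"]-seat
    M=Ro.from_euler("xyz",s["tcp_rot"]).as_matrix()
    print("t %.2f"%s["time_s"],"board frame offset mm x'(in) %.1f y %.1f z'(up) %.1f"%tuple(np.array([R[:,1]@d,-R[:,2]@d,-R[:,0]@d])*1e3),"F brd x,y,z",np.array([R[:,1],-R[:,2],-R[:,0]])@s["contact_force"],"M",s["moment"].round(2),"op",round(s["opening"],4),"rot err",Ro.from_matrix(M.T@R).as_rotvec().round(3),"q",s["qpos"].round(2))
E
python3 - <<'E'
from h import *
brd()
E
```

```text
t 13.02 board frame offset mm x'(in) -19.9 y 2.0 z'(up) 36.0 F brd x,y,z [ 1.56249946  0.06311847 -4.17297375] M [-0.07 -0.68  0.03] op 0.011 rot err [ 0.005 -0.004 -0.012] q [0.34 0.91 0.97 1.95 0.11 1.88]
```

Request:
play_rows --targets '[[[0.4, 0.6, 0.1], [0.003, -0.003, -0.008], -1], [[0.3, 0.5, 0.1], [0.002, 0, -0.004], -1], [[0.2, 0.4, 0], [0, 0, 0], -1], [[0, 0, 0], [0, 0, 0], -1]]'

```text
time_s: 13.35
ee_pos: [0.6162, 0.2512, 0.1792]
tcp_rot: [-1.578, 1.225, -3.141]
contact_force: [-1.1, 0.9, -4.5]
opening: 0.0107
```

Run:
```python
from h import *
brd()
crop("side",(130,190,260,310),6,"s16"); crop("top",(110,140,200,230),7,"t16")
```

```text
t 13.35 board frame offset mm x'(in) -5.6 y 1.1 z'(up) 29.8 F brd x,y,z [ 0.51617144  0.91070378 -4.57062943] M [-0.01 -0.68 -0.03] op 0.0107 rot err [ 0.001 -0.002 -0.003] q [0.34 0.96 1.04 1.98 0.11 1.88]
```

View pics/s16.png

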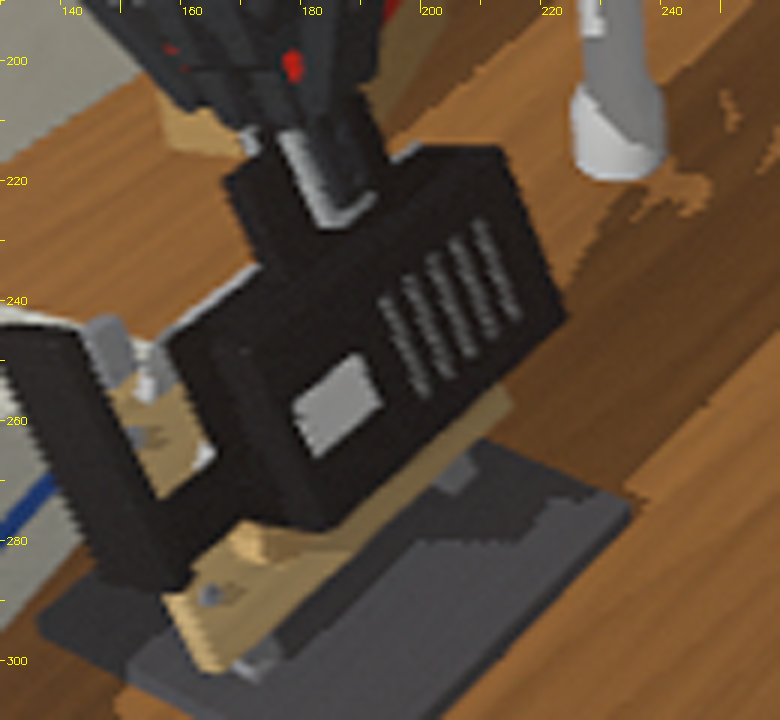

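View pics/t16.png

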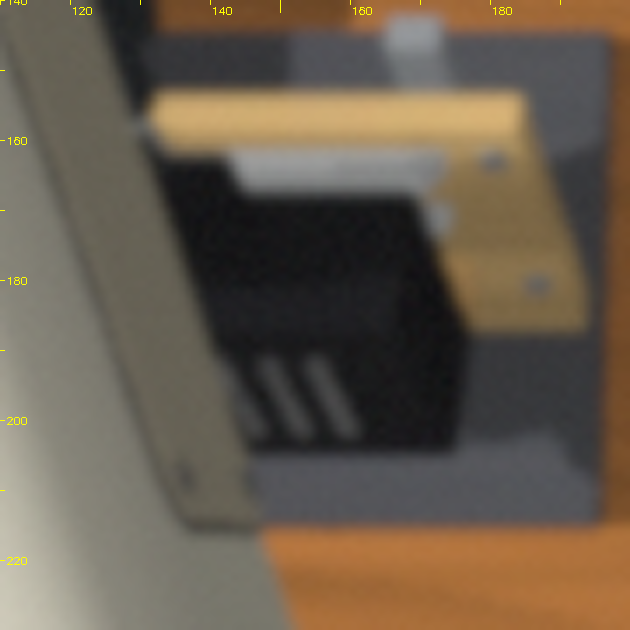

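Side view: the strip's end at (153,257) is behind and above the cleat end at (164,265). I'll lower along the board, watching the force.

Request:
play_rows --targets '[[[0.5, 0.1, 0.1], [0, 0, 0], -1], [[0.5, 0.0, 0], [0, 0, 0], -1], [[0.4, 0.0, 0], [0, 0, 0], -1], [[0, 0, 0], [0, 0, 0], -1]]' --squeeze 90

```text
time_s: 13.78
ee_pos: [0.6114, 0.2508, 0.1682]
tcp_rot: [-1.583, 1.228, 3.139]
contact_force: [-0.1, -0.1, -5.0]
opening: 0.011
```

Run:
```python
from h import *
brd()
```

```text
t 13.78 board frame offset mm x'(in) -6.2 y 0.8 z'(up) 17.8 F brd x,y,z [ 1.64540269 -0.08256933 -4.69277635] M [ 0.01 -0.67  0.04] op 0.011 rot err [ 0.002 -0.004 -0.006] q [0.34 0.94 0.96 1.92 0.11 1.88]
```

Request:
play_rows --targets '[[[0.2, 0.3, 0.05], [0, -0.002, -0.004], -1], [[0.3, 0.1, 0], [0, 0, 0], -1], [[0, 0, 0], [0, 0, 0], -1]]'

```text
time_s: 14.03
ee_pos: [0.6135, 0.2505, 0.1632]
tcp_rot: [-1.578, 1.225, -3.139]
contact_force: [0.2, 0.4, -4.2]
opening: 0.0107
```

Run:
```python
from h import *
brd()
crop("side",(130,190,260,310),6,"s17"); crop("top",(110,140,200,230),7,"t17")
```

```text
t 14.03 board frame offset mm x'(in) -2.6 y 0.5 z'(up) 13.8 F brd x,y,z [ 1.63516049  0.3644237  -3.92692192] M [ 0.09 -0.72 -0.01] op 0.0107 rot err [ 0.003 -0.002 -0.003] q [0.34 0.95 0.97 1.92 0.11 1.88]
```

View pics/s17.png

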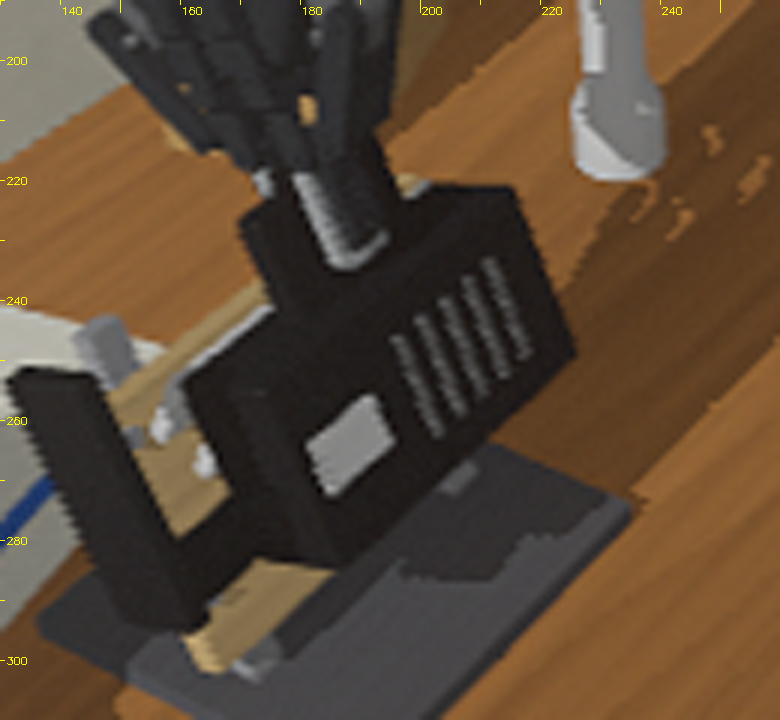

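View pics/t17.png

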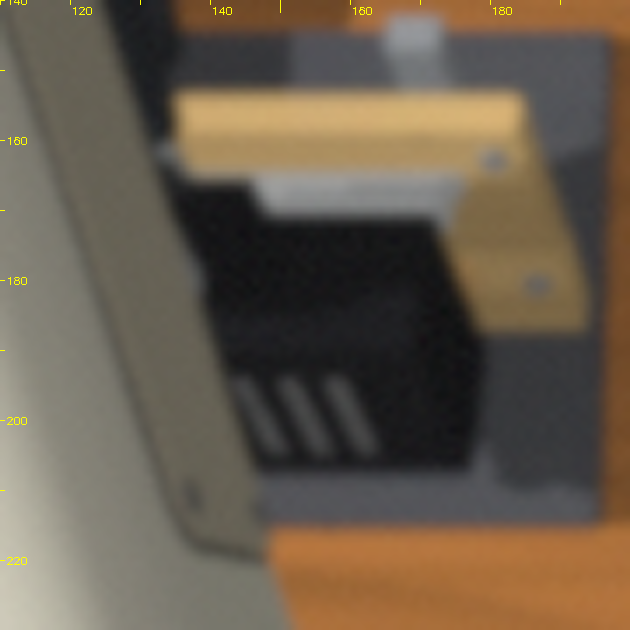

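The strip end at (157,261) is still a little above the cleat end at (164,266). I'll continue down gently.

Request:
play_rows --targets '[[[0.3, 0.05, 0], [0, 0, 0], -1], [[0.2, 0.03, 0], [0, 0, 0], -1], [[0.2, 0.03, 0], [0, 0, 0], -1]]'

```text
time_s: 14.38
ee_pos: [0.6127, 0.2506, 0.1566]
tcp_rot: [-1.58, 1.226, -3.141]
contact_force: [0.1, -0.0, -4.3]
opening: 0.0107
```

Run:
```python
from h import *
brd()
```

```text
t 14.38 board frame offset mm x'(in) -1.1 y 0.6 z'(up) 7.4 F brd x,y,z [ 1.57614578 -0.02153225 -3.97284772] M [ 0.04 -0.66  0.03] op 0.0107 rot err [ 0.003 -0.002 -0.005] q [0.34 0.94 0.94 1.9  0.11 1.88]
```

Request:
play_rows --targets '[[[0.2, -0.05, 0], [0, 0, 0], -1], [[0.2, -0.03, 0], [0, 0, 0], -1]]'

```text
time_s: 14.55
ee_pos: [0.6105, 0.2505, 0.1525]
tcp_rot: [-1.58, 1.226, -3.141]
contact_force: [3.6, -0.9, -0.0]
opening: 0.0106
```

Run:
```python
from h import *
brd()
```

```text
t 14.55 board frame offset mm x'(in) -1.7 y 0.6 z'(up) 2.8 F brd x,y,z [ 3.38502561 -0.91378187  1.19257451] M [-0.25 -1.3   0.14] op 0.0106 rot err [ 0.003 -0.002 -0.005] q [0.34 0.93 0.92 1.88 0.11 1.88]
```

Contact: the cleat is pushing up and inwards, as the 45° wedge should. I'll follow it down and in by a millimetre at a time.

Request:
play_rows --targets '[[[0.1, 0.12, 0], [0, 0, 0], -1], [[0.05, 0.05, 0], [0, 0, 0], -1]]'

```text
time_s: 14.72
ee_pos: [0.6116, 0.2506, 0.1506]
tcp_rot: [-1.58, 1.227, -3.141]
contact_force: [-0.2, -0.0, -3.0]
opening: 0.0109
```

Run:
```python
from h import *
brd()
crop("side",(130,190,260,310),6,"s18"); crop("top",(110,140,200,230),7,"t18")
```

```text
t 14.72 board frame offset mm x'(in) -0.0 y 0.6 z'(up) 1.4 F brd x,y,z [ 0.82763687 -0.02110789 -2.92811965] M [-0.06 -0.69 -0.02] op 0.0109 rot err [ 0.003 -0.002 -0.006] q [0.34 0.94 0.92 1.88 0.11 1.88]
```

View pics/s18.png

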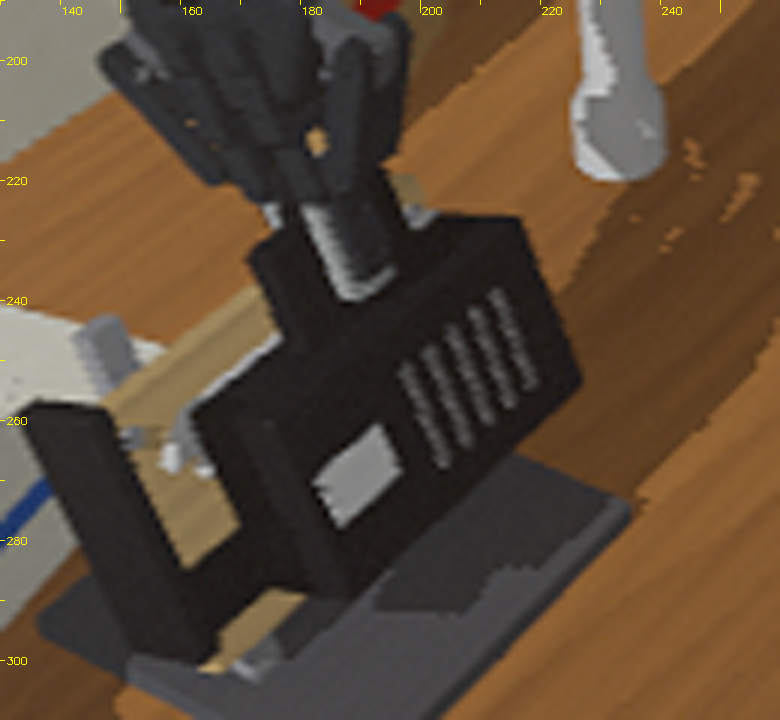

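View pics/t18.png

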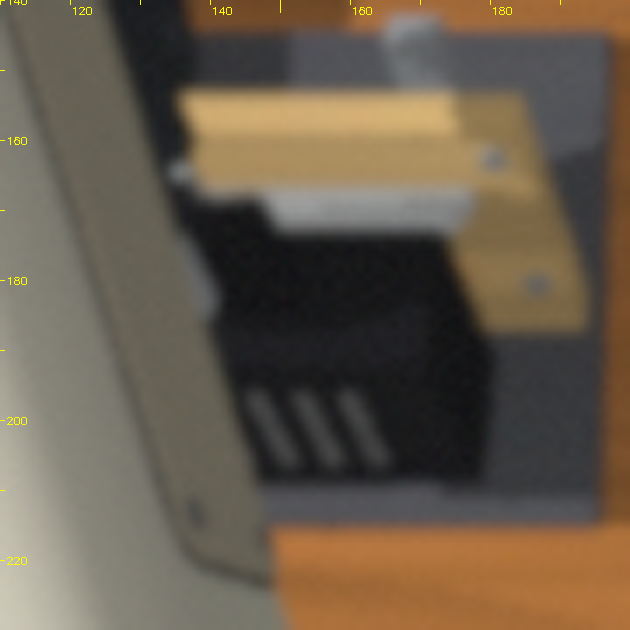

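The strip end (159,266) now sits behind the cleat end (164,268). I'll keep going down in 1 mm steps.

Request:
play_rows --targets '[[[0.12, 0.03, 0], [0, 0, 0], -1], [[0, 0, 0], [0, 0, 0], -1]]'

```text
time_s: 14.98
ee_pos: [0.6119, 0.2506, 0.1502]
tcp_rot: [-1.581, 1.229, 3.141]
contact_force: [-0.1, -0.9, -4.2]
opening: 0.0103
```

Run:
```python
from h import *
brd()
```

```text
t 14.98 board frame offset mm x'(in) 0.3 y 0.6 z'(up) 1.1 F brd x,y,z [ 1.38520053 -0.89208829 -3.98850123] M [-0.06 -0.63  0.02] op 0.0103 rot err [ 0.003 -0.003 -0.007] q [0.34 0.94 0.91 1.87 0.11 1.88]
```

Request:
play_rows --targets '[[[0.12, 0.03, 0], [0, 0, 0], -1], [[0, 0, 0], [0, 0, 0], -1]]'

```text
time_s: 15.15
ee_pos: [0.6119, 0.2506, 0.1501]
tcp_rot: [-1.583, 1.23, 3.14]
contact_force: [-0.1, -1.4, -4.2]
opening: 0.0108
```

Run:
```python
from h import *
brd()
```

```text
t 15.15 board frame offset mm x'(in) 0.4 y 0.6 z'(up) 1.0 F brd x,y,z [ 1.28620622 -1.42211904 -3.96494769] M [-0.14 -0.71 -0.01] op 0.0108 rot err [ 0.003 -0.003 -0.008] q [0.34 0.93 0.91 1.87 0.11 1.88]
```

Request:
play_rows --targets '[[[0.15, 0, 0], [0, 0, -0.004], -1], [[0.15, 0, 0], [0, 0, -0.003], -1]]'

```text
time_s: 15.32
ee_pos: [0.6119, 0.2507, 0.1499]
tcp_rot: [-1.586, 1.227, 3.137]
contact_force: [1.9, -0.1, 4.7]
opening: 0.0107
```

Run:
```python
from h import *
brd()
```

```text
t 15.32 board frame offset mm x'(in) 0.4 y 0.7 z'(up) 0.8 F brd x,y,z [ 0.17301826 -0.11303333  5.04855314] M [-0.43 -0.45  0.04] op 0.0107 rot err [ 0.003 -0.004 -0.006] q [0.34 0.94 0.91 1.87 0.11 1.88]
```

The force has changed from −4 N to +5 N with no travel, within 1 mm of the predicted seat. I'll look before letting go.

```bash
python3 - <<'E'
from h import *
crop("side",(135,215,235,310),8,"s19"); crop("top",(125,145,200,220),9,"t19")
E
python3 cmp.py
```

```text
mid [0.59598468 0.25185155 0.10844415]
tip_mO [0.6437 0.1873 0.1063] side [199.2 232.8] top [177.3 166.9]
tip_pO [0.6425 0.3173 0.107 ] side [157.2 267.1] top [108.6 167. ]
tip_pL [0.6372 0.3173 0.1045] side [159.4 269. ] top [109. 170.]
rearTopP [0.6273 0.317  0.1356] side [160.7 258.9] top [102.5 171.9]
frontTopM [0.589  0.1866 0.1491] side [217.7 225.1] top [171.2 192. ]
frontBotM [0.5647 0.1867 0.0813] side [228.9 253.7] top [179.1 210. ]
frontBotP [0.5635 0.3167 0.082 ] side [189.2 291. ] top [111.5 210. ]
pullTopOutF [0.6367 0.3719 0.1727] side [132.1 258.9] top [ 63.6 162.2]
pullTopOutN [0.6028 0.3715 0.1848] side [144.6 260.4] top [ 59.2 180. ]
pullBotOutN [0.5665 0.3717 0.0831] side [168.1 308.4] top [ 82.8 208.2]
```

View pics/s19.png

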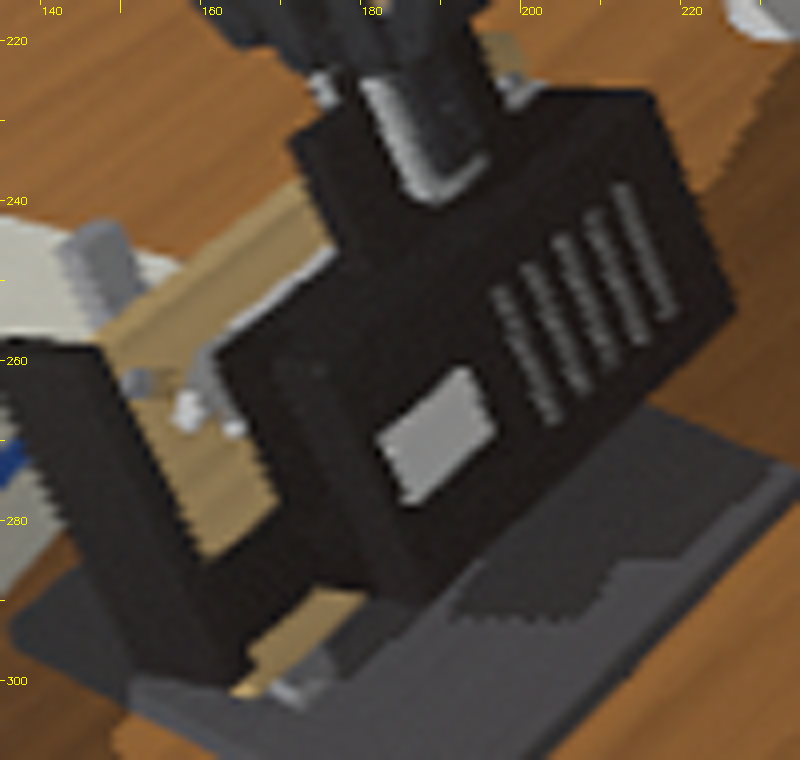

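View pics/t19.png

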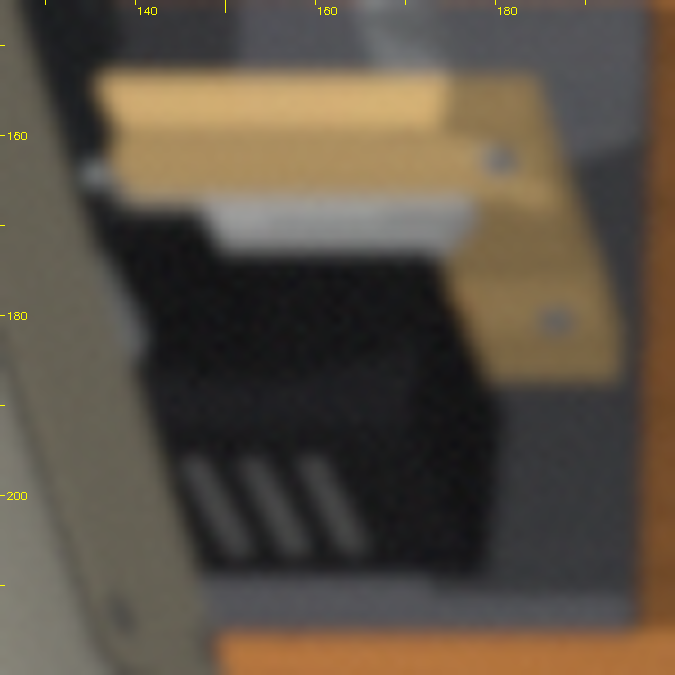

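The strip (end at (157,266)) is interlocked behind the cleat (end at (163,268)), and the foot is against the bar. I'll release gradually.

Request:
play_rows --targets '[[[0, 0, 0], [0, 0, 0], -1], [[0, 0, 0], [0, 0, 0], -0.8]]' --squeeze 20

```text
time_s: 15.58
ee_pos: [0.6119, 0.2507, 0.15]
tcp_rot: [-1.586, 1.227, 3.137]
contact_force: [1.1, 0.1, 1.6]
opening: 0.0108
```

Request:
play_rows --targets '[[[0, 0, 0], [0, 0, 0], -0.65], [[0, 0, 0], [0, 0, 0], -0.55], [[0, 0, 0], [0, 0, 0], -0.4]]'

```text
time_s: 15.83
ee_pos: [0.6107, 0.251, 0.149]
tcp_rot: [-1.588, 1.223, 3.135]
contact_force: [-0.3, -0.3, -0.6]
opening: 0.0259
```

Run:
```python
from h import *
brd()
crop("side",(125,195,235,310),6,"s20")
```

```text
t 15.83 board frame offset mm x'(in) -0.3 y 1.0 z'(up) -0.5 F brd x,y,z [-0.04212144 -0.2685735  -0.66309907] M [ 0.02 -0.35 -0.02] op 0.0259 rot err [ 0.003 -0.005 -0.002] q [0.34 0.94 0.91 1.87 0.12 1.88]
```

View pics/s20.png

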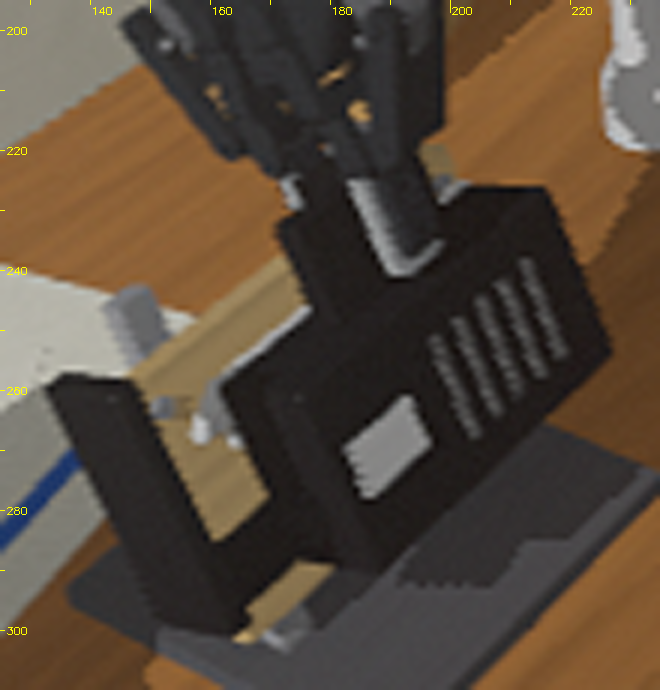

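It stayed put, and the tool force is about 0. I'll open a little more and withdraw along the board.

Request:
play_rows --targets '[[[0, 0, 0], [0, 0, 0], -0.15], [[-0.5, 0, 0], [0, 0, 0], -0.1], [[-0.8, 0, 0], [0, 0, 0], -0.1], [[-0.8, -0.05, 0], [0, 0, 0], -0.1]]'

```text
time_s: 16.22
ee_pos: [0.6158, 0.2509, 0.1676]
tcp_rot: [-1.583, 1.217, 3.14]
contact_force: [0.6, -0.1, -0.3]
opening: 0.0384
```

Run:
```python
from h import *
brd()
```

```text
t 16.22 board frame offset mm x'(in) -2.0 y 0.8 z'(up) 18.8 F brd x,y,z [ 0.63075532 -0.14097389 -0.04213033] M [-0.02 -0.35  0.  ] op 0.0384 rot err [ 0.003 -0.003  0.005] q [0.33 0.97 1.02 1.96 0.11 1.88]
```

Request:
play_rows --targets '[[[-0.9, -0.05, 0], [0, 0, 0], -0.1], [[-0.9, -0.1, 0], [0, 0, 0], -0.1], [[-0.8, -0.2, 0], [0, 0, 0], -0.1], [[-0.6, -0.2, 0], [0, 0, 0], -0.1]]'

```text
time_s: 16.55
ee_pos: [0.6219, 0.2507, 0.2021]
tcp_rot: [-1.584, 1.217, 3.138]
contact_force: [0.3, -0.1, -0.6]
opening: 0.0383
```

Run:
```python
from h import *
brd()
crop("side",(125,165,235,310),5,"s21")
```

```text
t 16.55 board frame offset mm x'(in) -8.0 y 0.6 z'(up) 53.3 F brd x,y,z [ 0.51897903 -0.06269923 -0.48400522] M [ 0.04 -0.31  0.02] op 0.0383 rot err [ 0.003 -0.004  0.005] q [0.33 1.02 1.21 2.1  0.11 1.87]
```

View pics/s21.png

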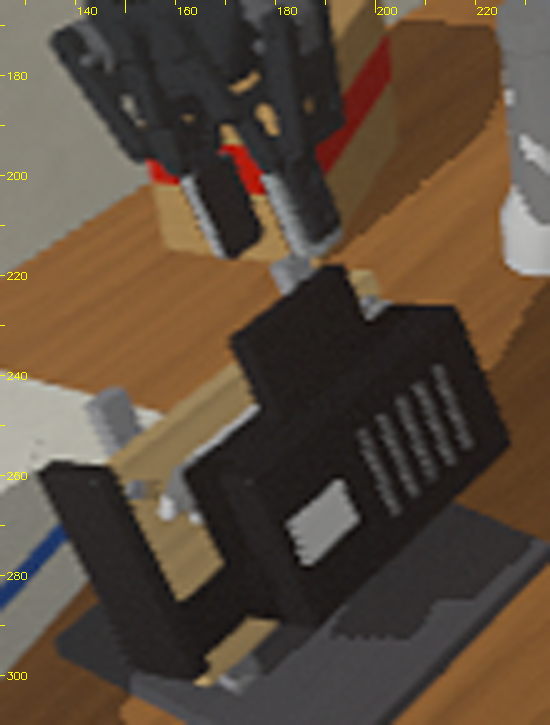

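The fingers are clear of the handle and the pack hangs. I'll back away towards the robot.

Request:
play_rows --targets '[[[0, -2, 0], [0, 0, 0], -0.1], [[0, -3, 0], [0, 0, 0], -0.1], [[0, -3.5, 0], [0, 0, 0.05], -0.1], [[-0.5, -3.5, 1], [0, 0, 0.08], -0.1], [[0, -3, 2], [0, 0, 0.1], -0.1]]'

```text
time_s: 17.02
ee_pos: [0.5031, 0.2269, 0.2357]
tcp_rot: [-1.578, 1.397, -3.141]
contact_force: [1.0, 0.8, 1.3]
opening: 0.0389
```

Request:
play_rows --targets '[[[0, 0, 4], [0, 0, 0.06], -0.1], [[0, 0, 4], [0, 0, 0.06], -0.1], [[0, 0, 4], [0, 0, 0], -0.1], [[0, 0, 3], [0, 0, 0], -0.1], [[0, 0, 0], [0, 0, 0], -0.1]]'

```text
time_s: 17.43
ee_pos: [0.4937, 0.0728, 0.2408]
tcp_rot: [-1.613, 1.532, 3.117]
contact_force: [-0.2, 0.1, 0.1]
opening: 0.0388
```

Run:
```python
from h import *
brd()
s=vision.snapshot("side")["pixels"];t=vision.snapshot("top")["pixels"]
cv2.imwrite("pics/sF.png",s[:,:,::-1]);cv2.imwrite("pics/tF.png",t[:,:,::-1])
crop("side",(125,205,245,315),6,"s22",s); crop("top",(50,130,210,230),5,"t22",t)
```

```text
t 17.43 board frame offset mm x'(in) -143.0 y -176.2 z'(up) 45.3 F brd x,y,z [-0.18892023  0.10616122  0.03535562] M [-0.02 -0.08 -0.04] op 0.0388 rot err [ 0.01  0.   -0.31] q [0.14 0.27 0.06 1.41 0.01 1.7 ]
```

View pics/s22.png

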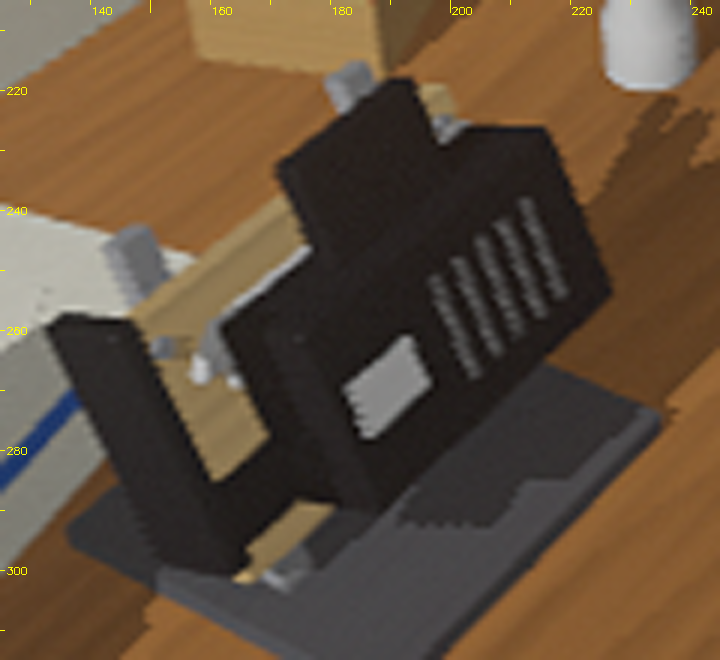

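View pics/t22.png

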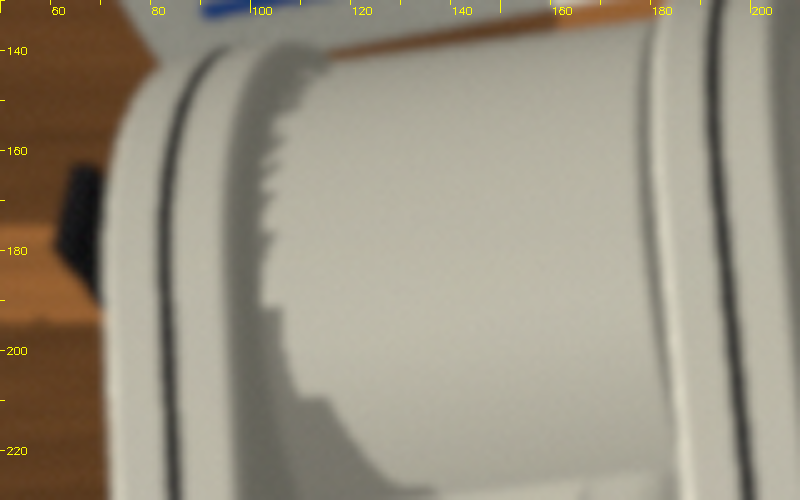

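View pics/tF.png

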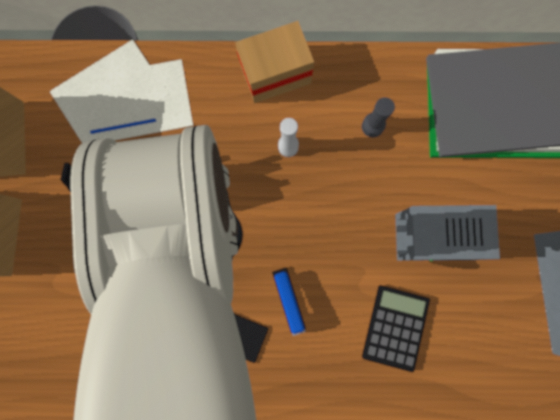

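The side view shows the pack hanging. The arm hides the top view, so I'll move it aside for a last check.

Request:
play_rows --targets '[[[-1, -1, 4], [0, 0, 0], -0.1], [[-1, -1, 4], [0, 0, 0], -0.1], [[0, -1, 4], [0, 0, 0], -0.1], [[0, -1, 4], [0, 0, 0], -0.1], [[0, -1, 3.5], [0, 0, 0], -0.1]]'

```text
time_s: 17.95
ee_pos: [0.4553, -0.1123, 0.2605]
tcp_rot: [-1.817, 1.533, 2.94]
contact_force: [0.9, -0.7, 1.3]
opening: 0.0384
```

Run:
```python
from h import *
s=vision.snapshot("side")["pixels"];t=vision.snapshot("top")["pixels"]
cv2.imwrite("pics/sG.png",s[:,:,::-1]); cv2.imwrite("pics/tG.png",t[:,:,::-1])
crop("top",(50,130,210,230),5,"t23",t); brd()
```

```text
t 18.05 board frame offset mm x'(in) -187.9 y -363.6 z'(up) 49.7 F brd x,y,z [0.46357912 0.17078038 0.05697699] M [ 0.02 -0.01  0.01] op 0.0386 rot err [ 0.03  -0.002 -0.311] q [-0.25  0.2   0.03  1.44 -0.    1.29]
```

View pics/t23.png

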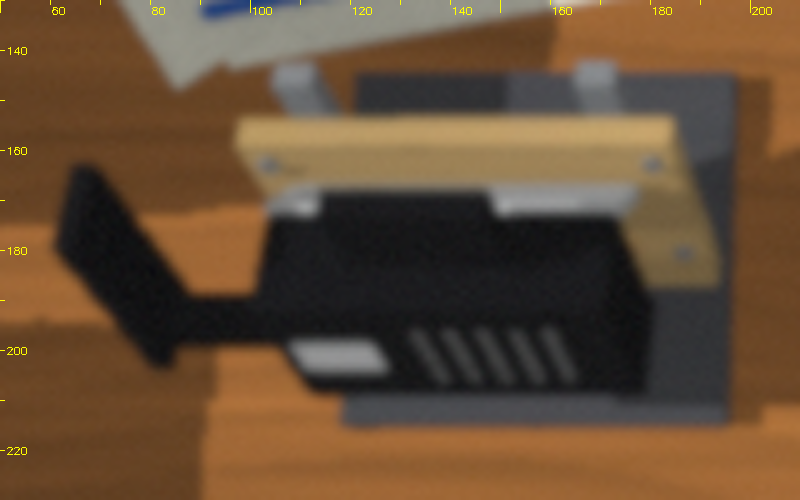

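View pics/sG.png

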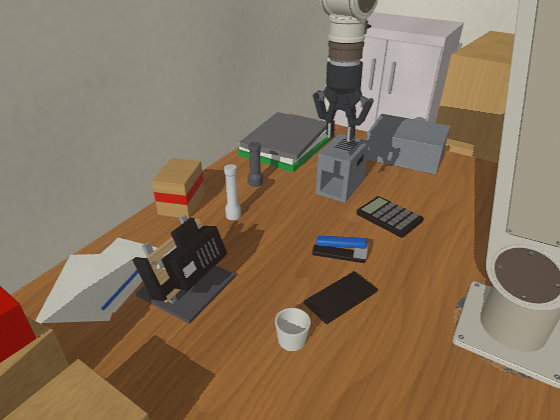

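Last check: the pack hangs parallel to the board and nearly centred. Its front lower edge runs at row 208.5 at both ends in the top view, and the strip spans columns 108–177. The cup, stapler and torches sit where they were. Handing in.

Request:
play_rows --targets '[[[0, 0, 0], [0, 0, 0], -0.1], [[0, 0, 0], [0, 0, 0], -0.1]]'

```text
time_s: 18.22
ee_pos: [0.4557, -0.1141, 0.26]
tcp_rot: [-1.821, 1.532, 2.927]
contact_force: [0.6, 0.2, 0.4]
opening: 0.0382
```

```bash
python3 -c "
from plant import manip
print(manip.close_job())"
```

```text
the job is handed in; nothing more can be done
None
```

The pack is hanging on the rack and I handed the job in at 18.2 s; no verdict was reported.

- **Out of the bay:** I pinched the pull plate and drew the pack straight out. The forces I read stayed under about 3 N in the bay. I set it down level with about 11 N at touch-down, and let go.
- **Onto the rack:** I took it by the handle, leaned it 20°, and brought it in about 30 mm above the seat. I lowered the strip behind the cleat until the force turned from −4 to +5 N with no further travel, about 1 mm above the seat height I had measured. Then I released it, and it did not drop.
- **Last checks:** The final pictures show the strip behind the cleat and the pack parallel to the board. It is within about 2 mm of centre. The cup, torches and stapler look unmoved, and the gripper touches nothing.
- **Disagreement:** The cameras read about 2 mm lower than the arm at the rack, and a picture fit put the held pack about 1° off the tool's tilt. I allowed for the height difference and left the tilt. I did not measure the hung pack's lean after release, only judged it by eye.

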